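# Turn the serving slab round in its presentation box

## Task

The white serving slab lies flush in its blue presentation box the wrong way round: gently press one end so that the other tips up, take the slab out, turn it end for end and put it back the right way up, so that its gold-banded end lies next to the gold strip on the box. Leave it lying flush and level in its recess, do not press hard (it cracks), and leave the other tableware alone.

Things in the scene. Friction and masses are not known exactly. Their poses are not given: they have to be found in the camera images.
- slab: Loose rigid serving slab, white, about 150 g, 140 (its x) x 60 (its y) x 12 mm (z, up), a gold band 18 mm wide across it centred 55 mm from its middle on the +x side. Origin at the centre of its underside. It starts flush in the box's recess with the gold band at the end away from the box's gold strip.
- band_end (a point): Point on the slab: middle of the top edge of its gold-banded end (slab x = +70 mm, z = +12 mm).
- plain_end (a point): Point on the slab: middle of the top edge of its plain end (slab x = -70 mm, z = +12 mm).
- gift_box: Fixed blue presentation box with cream sides, 230 (its x) x 150 (y) x 50 mm high; origin at the centre of its underside on the counter, z up. Its flat top, 50 mm above the counter, has in the middle a recess 146 (x) x 66 mm (y) with plain upright walls: a 3 mm gap round the slab, too narrow for fingers. In the recess the slab lies on a hinged rocker plate.
- strip (a point): Middle of the thin gold strip (18 x 110 mm) on the box's flat top, at box x = +96 mm, beside the recess's +x end: the gold-banded end of the slab belongs here.
- rocker (a joint): Tilt in rad of the black rubber-faced rocker plate (120 x 54 mm) under the slab; 0 level, positive: its end at the box's gold strip is up. Firm stops at -0.30 and 0.30; either end can be pressed, with about 2 N. Hinge friction holds it, loaded or empty, at any angle it is left at; a light push tips it the other way. It does not level itself: press the slab level after putting it back.
- mug: Bystander: loose white mug, radius 38, 85 mm high; origin at the centre of its underside.
- canister: Bystander: loose blue lidded canister, radius 47, 95 mm high; origin at the centre of its underside.
- plates: Bystander: loose stack of three terracotta plates, radius 75, 25 mm high; origin at the centre of its underside.
- hinge (a point): Middle of the rocker's hinge line, which runs along the box's y across the middle of the recess, 38 mm above the counter, level with the slab's underside. At either stop (0.30 rad) the pressed end of the slab is about 20 mm down and the other about 20 mm up: near its raised end the slab's sides then stand clear of the box top and can be gripped across its 60 mm width.
There are look-alikes about, which are no part of the job. Of the things like the slab, leave any that is turquoise; of the rest the larger one is meant.

How it is judged (in metres and radians):
On the way, in this order (a step that is already met when the one before it is completed fails the run):
1. One end of the slab is pressed down so that the other stands up (slab tilted over 0.18 rad, its middle still in the box) (angle between slab's own z axis and vertical above 0.18 rad and horizontal distance between slab and gift_box below 0.015 m and z of slab in the frame of gift_box below 0.048 m), for 0.2 s.
2. The slab is lifted clear of the box (its middle at least 30 mm above the box top) (z of slab in the frame of gift_box above 0.08 m), for 0.2 s.
At the end, for the whole second after the job is handed in: The slab lies at rest in the recess, face up, its gold-banded end at the gold strip: both ends at least 64 mm from the box's middle on their proper sides, middle within 7 mm of the recess's middle, underside 34 to 42 mm above the counter, level within 0.055 rad (each end within about 4 mm of flush) (x of band_end in the frame of gift_box above 0.064 m and x of plain_end in the frame of gift_box below -0.064 m and horizontal distance between slab and gift_box below 0.007 m and z of slab in the frame of gift_box between 0.034 and 0.042 m and angle between slab's own z axis and vertical below 0.055 rad and linear speed of slab below 0.02 m/s and angular speed of slab below 0.1 rad/s); the robot touches nothing.
It fails at once if The slab is pressed hard against the box or rocker (over 45 N): it cracks (contact force between slab and gift_box above 45 N).
It fails at once if The mug is moved more than 30 mm (distance of mug from where it was at the start of the episode above 0.03 m).
It fails at once if The canister is moved more than 30 mm (distance of canister from where it was at the start of the episode above 0.03 m).
It fails at once if The stack of plates is moved more than 30 mm (distance of plates from where it was at the start of the episode above 0.03 m).
It also fails if it takes over 69 s, if anything falls off the work surface, if the arm or the gripper's body presses on something with over 40 N, if the wrist force passes 120 N, or if a joint passes its speed limit or range.

## Robot

A 6-joint arm with a two-finger parallel gripper is mounted at the origin on the work surface. World frame = base frame: x ahead of the robot, y to its left, z up, the work surface at z = 0. Lengths are in mm, angles in rad, forces in N, time in s.
With the tool pointing down it reaches from about 400 to 925 mm from the base axis. Payload 12.5 kg.
Tool frame: the origin (TCP) lies on the mounting face of the last link; the fingertips stand 190 mm ahead of it and the grasp point (between the pads) lies 171 mm ahead of it (env.grasp_offset is the distance from the TCP to the grasp point, in mm); z points along the fingers, y is the direction in which the jaws open and shut (so a half turn about z gives the same grasp; the last joint's range is limited). The gripper opens to 95 mm and grips with 3 to 60 N. Pads are 20 mm wide; open, the fingers measure 119 mm over their backs; the gripper's body (75 mm by 180 mm) begins 59 mm behind the grasp point.
Start: joints at [-1.257, 0.491, 1.559, -0, 1.092, -0.106], TCP at [254.755, -570.723, 404.761] pointing down, gripper open.
Joint ranges: [-3.1, 3.1], [-0.84, 2.19], [0.05, 2.79], [-1.13, 4.28], [0.06, 2.93], [-2.69, 2.69]. Speed limits (rad/s): [2.22, 2.22, 2.79, 3.14, 3.14, 3.14].

## Interface

Orientations are given as [roll, pitch, yaw] about the fixed x, y, z axes, in that order (R = Rz(yaw) Ry(pitch) Rx(roll)).
In Python, from cell import env, viewer gives the robot as it stands.
- The arm moves only by the tool play_rows, never from a script. Its argument "increments" is a list of rows, each an object of numbers: "dx", "dy", "dz": the shift along the tool's x, y, z in mm; "rx", "ry", "rz": the turn, a rotation vector about the tool's x, y, z in units of 6 degrees (1.0 is 6 degrees). A call has 1 to 8 rows; each row is the pose to reach, as a shift and turn from the pose measured when the call began, along the tool's axes at that moment; what a row does not reach only later rows make up. A row lasts 1/12 s, in which the tool goes at most 41.7 mm and 7.16 degrees, less where a joint would pass 70% of its speed; a pose out of reach is approached as far as the arm can. A call with a gripper value outside its range is refused whole. "fingers" is the opening, from 0 (shut) to 1 (fully open), set as the call begins (left out, the last holds). The fingers move at their own pace and stop on an object; the grip force is fixed at half the most. Time passes only in rows, so rows that repeat a pose let the fingers close. It gives the time, the measured TCP pose, the force and the opening at its end, in the units of the state.
- env.state(): the state, without advancing time (a new reading comes with each control period).
- viewer.read_camera(name): name is "scene" or "top"; returns a dict with "image" (420x560x3 uint8, red, green, blue), "fx", "fy", "cx", "cy" (pixels), "rvec" (rotation vector, rad) and "tvec" (3), from world to camera coordinates, as OpenCV has them. Camera axes: x right, y down, z forward; pixel columns grow to the right and rows downward; lengths in mm; the calibration is good to about 2 mm. A picture is of the moment at which its call begins. There is no depth.
- env.job_done(): hands the job in, once; it reports no verdict.
The state is a dict: "t": time; "joints": joint angles; "qvel": joint speeds; "tau": joint torques, N m; "eef_pos": TCP position; "tcp_rot": TCP orientation; "ft_force": force on the tool from outside, world axes, zero at the start; "moment": the same for the moment, N m; "opening": opening from 0.0 (shut) to 1.0 (fully open).
Only numpy, scipy, OpenCV 4.12 (cv2) and the standard library are available. Lean on these libraries where they do the work, as an engineer would, in place of code of your own. Each camera call takes 0.05 s, during which the arm holds its last target.

## Working session

There is one attempt and no reset: what is moved stays moved. The work goes in short steps, Python scripts to look and compute and a tool call to move; the robot and the scene stay as the last step left them, time stands still between calls to the robot, and variables do not carry over. Pictures are saved under pics/ and viewed, and the job is handed in when it is done.

Besides the shell and the picture viewer there is one more tool, called after "Request:" as name(argument=value, ...) on one line, values as JSON. play_rows: Moves the arm, as the interface text tells. Its arguments: {"type":"object","properties":{"increments":{"type":"array","items":{"type":"object","properties":{"dx":{"type":"number"},"dy":{"type":"number"},"dz":{"type":"number"},"rx":{"type":"number"},"ry":{"type":"number"},"rz":{"type":"number"}}}},"fingers":{"type":"number"}},"required":["increments"]}

```bash
ls; mkdir -p pics; python3 - <<'E'
from cell import env, viewer
import cv2
s=env.state();print(s)
for n in("scene","top"):
    c=viewer.read_camera(n);cv2.imwrite(f"pics/{n}0.png",c["image"][:,:,::-1]);print(n,{k:v for k,v in c.items() if k!="image"})
E
```

```text
pics
{'t': 0.0, 'joints': array([-1.25662380e+00,  4.91567443e-01,  1.55945146e+00,  1.39966089e-05,
        1.09168817e+00, -1.05594928e-01]), 'qvel': array([-7.37171074e-04,  2.51666263e-04,  8.01701891e-04, -1.91182730e-03,
       -1.38438308e-03,  5.69968120e-05]), 'tau': array([ 1.35506518e-03, -6.12646079e+01, -2.58183628e+01,  6.92707859e-02,
        4.80616477e-02, -8.45366981e-05]), 'eef_pos': array([ 254.73253216, -570.69928436,  404.15603817]), 'tcp_rot': array([-3.14048575e+00, -1.29802467e-04,  4.19760923e-01]), 'ft_force': array([-0.69501211,  0.18076562, -0.30433207]), 'moment': array([-0.00513049,  0.03057892,  0.00707201]), 'opening': 0.9998862737213233}
scene {'fx': 406.7748718486375, 'fy': 406.7748718486375, 'cx': 286.22570241889053, 'cy': 208.69186265973815, 'rvec': array([ 1.9586458 ,  1.4143711 , -0.58391247]), 'tvec': array([-191.14254442, -332.73899984, 1434.70303451])}
top {'fx': 402.81639002968785, 'fy': 402.81639002968785, 'cx': 282.18860259865016, 'cy': 212.0713986177952, 'rvec': array([ 2.14552468, -2.14914875,  0.14980458]), 'tvec': array([  14.28066695,  588.73885295, 1033.03704954])}
```

View pics/scene0.png

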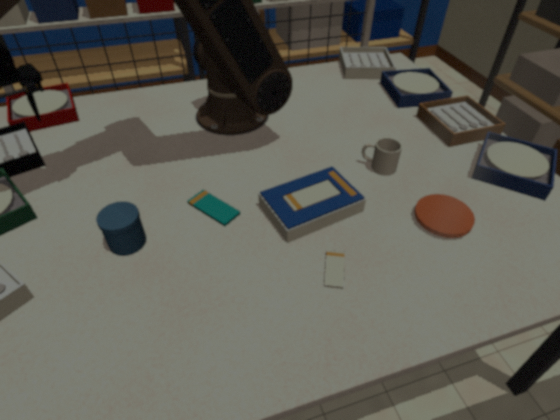

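View pics/top0.png

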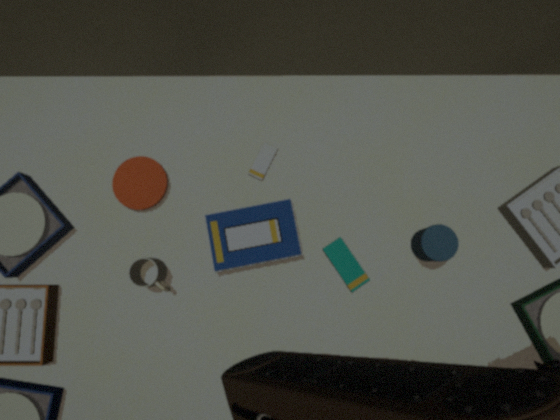

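The box with the white slab is at about (254,236) in top and (312,200) in scene. The gold strip is at its left end in top, at (216,243). The turquoise and small white look-alikes are separate. I'll enlarge both views.

```bash
python3 - <<'E'
import cv2
a=cv2.imread("pics/top0.png")[190:280,195:315];b=cv2.imread("pics/scene0.png")[160:245,250:370]
for n,i in(("t",a),("s",b)):
    i=cv2.convertScaleAbs(i,alpha=1.5)
    cv2.imwrite(f"pics/c{n}0.png",cv2.resize(i,None,fx=6.5,fy=6.5,interpolation=cv2.INTER_CUBIC))
E
```

```text
(no output)
```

View pics/ct0.png

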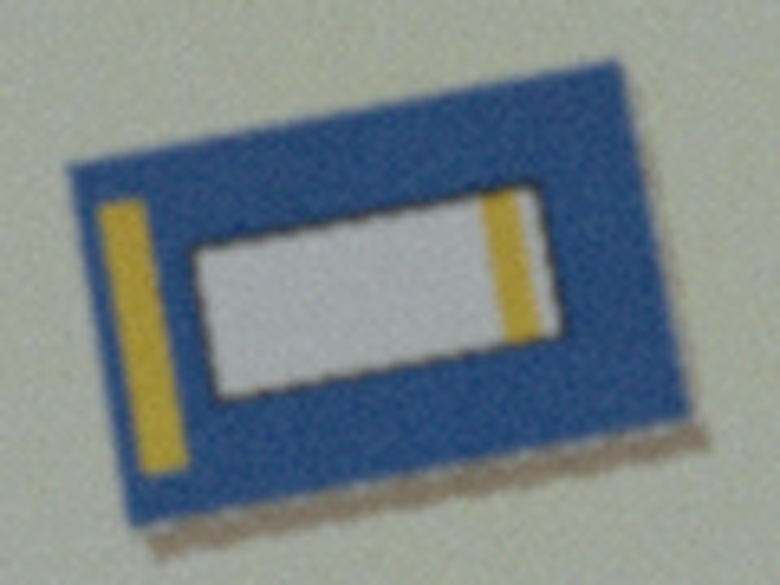

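View pics/cs0.png

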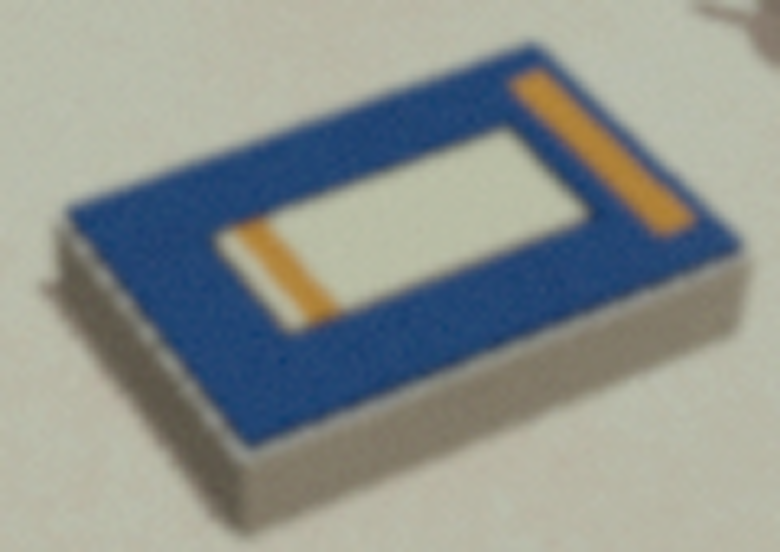

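```bash
cat > h.py <<'E'
import numpy as np,cv2
from scipy.optimize import least_squares
from scipy.spatial.transform import Rotation as Ro
def P(c):
    R=cv2.Rodrigues(np.array(c["rvec"]))[0];K=np.array([[c["fx"],0,c["cx"]],[0,c["fy"],c["cy"]],[0,0,1]])
    return K@np.c_[R,np.array(c["tvec"])]
def proj(M,X):
    q=np.c_[X,np.ones(len(X))]@M.T; return q[:,:2]/q[:,2:]
def un(p,off,s=6.5): return (np.array(p,float)+.5)/s-.5+np.array(off)
def tri(Ms,us):
    return cv2.triangulatePoints(Ms[0],Ms[1],us[0].T.copy(),us[1].T.copy()).T
def crop(img,box,name,s=6.5,a=1.5):
    x0,y0,x1,y1=box;i=cv2.convertScaleAbs(img[y0:y1,x0:x1,::-1].copy(),alpha=a)
    cv2.imwrite(name,cv2.resize(i,None,fx=s,fy=s,interpolation=cv2.INTER_CUBIC))
E
python3 - <<'E'
from h import *
T=dict(fx=402.81639002968785,fy=402.81639002968785,cx=282.18860259865016,cy=212.0713986177952,rvec=[ 2.14552468, -2.14914875,  0.14980458],tvec=[14.28066695,  588.73885295, 1033.03704954])
S=dict(fx=406.7748718486375,fy=406.7748718486375,cx=286.22570241889053,cy=208.69186265973815,rvec=[ 1.9586458 ,  1.4143711 , -0.58391247],tvec=[-191.14254442, -332.73899984, 1434.70303451])
MT,MS=P(T),P(S)
t=un([[70,165],[133,525],[690,415],[620,62],[195,245],[218,400],[562,335],[542,190]],(195,190))
s=un([[743,250],[535,42],[65,215],[250,445],[590,212],[507,127],[215,237],[290,330]],(250,160))
X=tri([MT,MS],[t,s]);X=X[:,:3]/X[:,3:];print(X.round(1))
L=np.array([[115,-75],[115,75],[-115,75],[-115,-75],[71,-31],[71,31],[-71,31],[-71,-31]])
for sg in(1,-1):
    B=L*[1,sg]
    def W(p):
        c,s_=np.cos(p[3]),np.sin(p[3]);return np.c_[p[0]+c*B[:,0]-s_*B[:,1],p[1]+s_*B[:,0]+c*B[:,1],np.full(8,p[2])]
    for only in ("both","T","S"):
        f=lambda p:np.r_[(proj(MT,W(p))-t).ravel()*(only!="S"),(proj(MS,W(p))-s).ravel()*(only!="T"),0 if only=="both" else (p[2]-50)]
        best=min((least_squares(f,[*X[:,:2].mean(0),50,y]) for y in(0,1.5,3,4.5)),key=lambda r:r.cost)
        print(sg,only,best.x.round(3),best.cost); 
        if sg==1 and only=="both":print(f(best.x).round(1))
E
```

```text
[[581.  217.9  45.2]
 [435.6 188.8  49.2]
 [478.7 -35.   45.8]
 [623.2  -6.5  46.8]
 [547.4 165.2  51.4]
 [485.1 155.3  49. ]
 [511.2  17.3  47.4]
 [570.7  26.6  47.6]]
1 both [528.976  91.344  47.464   1.759] 4.546791428267447
[-0.5 -0.2 -0.8  0.5  0.2  0.7  0.  -0.5 -0.6  0.6 -0.1 -0.1  0.2 -0.3
 -1.1 -1.   0.1 -0.6 -0.2  0.1 -0.5 -0.9 -0.8  0.2  0.1  0.7 -0.2  0.5
 -0.8  0.2 -0.3  0.5  0. ]
1 T [528.666  90.319  49.844   1.755] 2.442699838408231
1 S [531.165  91.232  49.856   1.764] 1.687679459682485
-1 both [522.018  94.571  28.707   1.589] 11998.541615793294
-1 T [530.93   91.008  42.979   1.764] 7419.541130189574
-1 S [515.077  95.036  43.228   7.587] 4372.315506479774
```

```bash
cat >> h.py <<'E'
BC=np.array([529.3,91.0]);YAW=1.758
def boxw(x,y,z):
    c,s=np.cos(YAW),np.sin(YAW);return np.array([BC[0]+c*x-s*y,BC[1]+s*x+c*y,z])
def target(pt,yaw,tilt=0,ahead=190):
    """TCP pose with the point 'ahead' mm along the tool at pt; tilt: turn about tool y"""
    R=Ro.from_euler('xyz',[np.pi,0,yaw])*Ro.from_rotvec([0,tilt,0])
    return np.array(pt)-R.apply([0,0,ahead]),R
def inc(t,st=None):
    if st is None:
        from cell import env;st=env.state()
    R0=Ro.from_euler('xyz',st["tcp_rot"]);d=R0.inv().apply(t[0]-st["eef_pos"])
    return d.round(1),((R0.inv()*t[1]).as_rotvec()/np.deg2rad(6)).round(2)
E
python3 -c "
from h import *
print(inc(target(boxw(55,0,110),YAW)))"
```

```text
(array([ 533. , -545.7,  104.8]), array([-1.000e-02, -1.000e-02, -1.278e+01]))
```

Request:
play_rows(fingers=0, increments=[{"dx": 533,"dy": -545.7,"dz": 104.8,"rz": -12.78},{"dx": 533,"dy": -545.7,"dz": 104.8,"rz": -12.78},{"dx": 533,"dy": -545.7,"dz": 104.8,"rz": -12.78},{"dx": 533,"dy": -545.7,"dz": 104.8,"rz": -12.78},{"dx": 533,"dy": -545.7,"dz": 104.8,"rz": -12.78},{"dx": 533,"dy": -545.7,"dz": 104.8,"rz": -12.78},{"dx": 533,"dy": -545.7,"dz": 104.8,"rz": -12.78},{"dx": 533,"dy": -545.7,"dz": 104.8,"rz": -12.78}])

```text
invalid input
```

```bash
python3 -c "
from h import *
print(inc(target(boxw(55,0,110),YAW)))"
```

```text
(array([ 533. , -545.7,  104.8]), array([-1.000e-02, -1.000e-02, -1.278e+01]))
```

Request:
play_rows(fingers=0, increments=[{"dx": 25,"dy": -26,"dz": 3,"rz": -0.6},{"dx": 50,"dy": -52,"dz": 6,"rz": -1.2},{"dx": 75,"dy": -78,"dz": 9,"rz": -1.8},{"dx": 100,"dy": -104,"dz": 12,"rz": -2.4},{"dx": 125,"dy": -130,"dz": 15,"rz": -3.0},{"dx": 150,"dy": -156,"dz": 18,"rz": -3.6},{"dx": 175,"dy": -182,"dz": 21,"rz": -4.2},{"dx": 200,"dy": -208,"dz": 24,"rz": -4.8}])

```text
invalid input
```

```bash
python3 -c "
from h import *
print(inc(target(boxw(55,0,110),YAW)))"
```

```text
(array([ 533. , -545.7,  104.8]), array([-1.000e-02, -1.000e-02, -1.278e+01]))
```

Request:
play_rows(fingers=0, increments=[{"dx": 25,"dy": -26,"dz": 3,"rx": 0,"ry": 0,"rz": -0.6},{"dx": 50,"dy": -52,"dz": 6,"rx": 0,"ry": 0,"rz": -1.2}])

```text
t: 0.27
eef_pos: [278.8, -502.7, 397.3]
tcp_rot: [-3.14, -0.0, 0.546]
ft_force: [0.0, -0.0, 0.2]
opening: 0.913
```

```bash
python3 -c "
from h import *
print(inc(target(boxw(55,0,110),YAW)))"
```

```text
(array([ 541.7, -428.7,   98.3]), array([-1.000e-02, -1.000e-02, -1.157e+01]))
```

Request:
play_rows(fingers=0, increments=[{"dx": 31,"dy": -25,"dz": 0,"rx": 0,"ry": 0,"rz": -0.7},{"dx": 62,"dy": -50,"dz": 0,"rx": 0,"ry": 0,"rz": -1.4},{"dx": 93,"dy": -75,"dz": 5,"rx": 0,"ry": 0,"rz": -2.1},{"dx": 124,"dy": -100,"dz": 10,"rx": 0,"ry": 0,"rz": -2.8},{"dx": 155,"dy": -125,"dz": 15,"rx": 0,"ry": 0,"rz": -3.5},{"dx": 186,"dy": -150,"dz": 20,"rx": 0,"ry": 0,"rz": -4.2},{"dx": 217,"dy": -175,"dz": 25,"rx": 0,"ry": 0,"rz": -4.9},{"dx": 248,"dy": -200,"dz": 30,"rx": 0,"ry": 0,"rz": -5.6}])

```text
t: 0.93
eef_pos: [387.0, -201.1, 367.5]
tcp_rot: [-3.14, -0.001, 1.136]
ft_force: [0.9, -1.1, -0.2]
opening: 0.36
```

```bash
python3 -c "
from h import *
print(inc(target(boxw(55,0,110),YAW)))"
```

```text
(array([369.5, -26. ,  68. ]), array([-0.01, -0.02, -5.94]))
```

Request:
play_rows(fingers=0, increments=[{"dx": 40,"dy": -3,"dz": 7,"rx": 0,"ry": 0,"rz": -0.8},{"dx": 80,"dy": -6,"dz": 14,"rx": 0,"ry": 0,"rz": -1.6},{"dx": 369.5,"dy": -26,"dz": 68,"rx": 0,"ry": 0,"rz": -5.94},{"dx": 369.5,"dy": -26,"dz": 68,"rx": 0,"ry": 0,"rz": -5.94},{"dx": 369.5,"dy": -26,"dz": 68,"rx": 0,"ry": 0,"rz": -5.94},{"dx": 369.5,"dy": -26,"dz": 68,"rx": 0,"ry": 0,"rz": -5.94},{"dx": 369.5,"dy": -26,"dz": 68,"rx": 0,"ry": 0,"rz": -5.94},{"dx": 369.5,"dy": -26,"dz": 68,"rx": 0,"ry": 0,"rz": -5.94}])

```text
t: 1.6
eef_pos: [503.5, 105.7, 307.7]
tcp_rot: [-3.141, -0.002, 1.758]
ft_force: [0.4, -1.1, 0.2]
opening: 0.004
```

```bash
python3 -c "
from h import *
print(inc(target(boxw(55,0,80),YAW)))"
```

```text
(array([35.6, 22.7, 37.8]), array([-0.01, -0.02,  0.  ]))
```

Request:
play_rows(increments=[{"dx": 35.6,"dy": 22.7,"dz": 37.8,"rx": 0,"ry": 0,"rz": 0},{"dx": 35.6,"dy": 22.7,"dz": 37.8,"rx": 0,"ry": 0,"rz": 0},{"dx": 35.6,"dy": 22.7,"dz": 50,"rx": 0,"ry": 0,"rz": 0},{"dx": 35.6,"dy": 22.7,"dz": 50,"rx": 0,"ry": 0,"rz": 0},{"dx": 35.6,"dy": 22.7,"dz": 50,"rx": 0,"ry": 0,"rz": 0}])

```text
t: 2.02
eef_pos: [518.9, 145.1, 257.3]
tcp_rot: [-3.139, -0.002, 1.759]
ft_force: [-0.8, 0.3, -0.2]
opening: 0.005
```

```bash
python3 -c "
from h import *
from cell import env,viewer
print(inc(target(boxw(55,0,55),YAW)));print(env.state()['ft_force'])
crop(viewer.read_camera('scene')['image'],(240,120,380,245),'pics/s1.png',5)
crop(viewer.read_camera('top')['image'],(195,180,315,290),'pics/t1.png',5)
"
```

```text
(array([-0.1,  0.1, 12.3]), array([-0.02, -0.02,  0.01]))
[-0.78740005  0.32301856 -0.17158082]
```

View pics/s1.png

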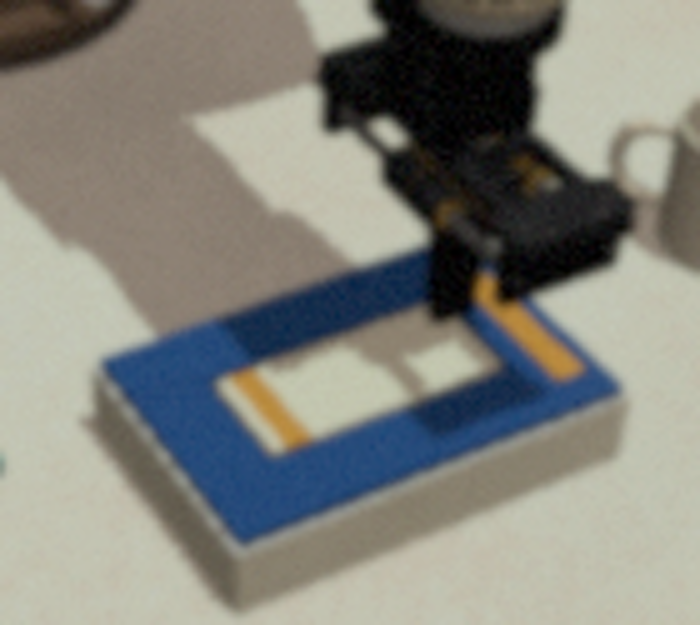

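View pics/t1.png

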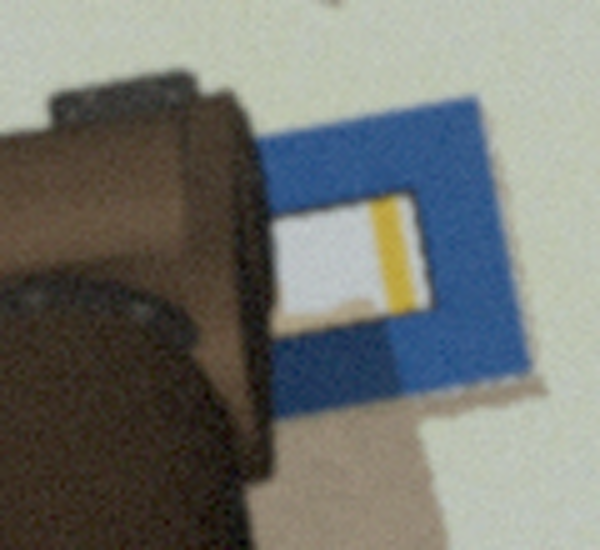

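```bash
python3 -c "
from h import *
from cell import env,viewer
M=P(viewer.read_camera('scene'))
q=[boxw(x,y,67.3) for x in(45,65) for y in(-13,0,13)]+[boxw(x,y,50) for x in(45,65) for y in (-13,0,13)]
print(((proj(M,np.array(q))-[240,120])*5).round())"
```

```text
[[445. 332.]
 [431. 318.]
 [418. 304.]
 [477. 320.]
 [463. 306.]
 [449. 292.]
 [442. 357.]
 [429. 343.]
 [415. 329.]
 [474. 345.]
 [460. 331.]
 [446. 317.]]
```

Request:
play_rows(increments=[{"dx": 0,"dy": 0,"dz": 8,"rx": 0,"ry": 0,"rz": 0},{"dx": 0,"dy": 0,"dz": 15,"rx": 0,"ry": 0,"rz": 0},{"dx": 0,"dy": 0,"dz": 17,"rx": 0,"ry": 0,"rz": 0},{"dx": 0,"dy": 0,"dz": 19,"rx": 0,"ry": 0,"rz": 0},{"dx": 0,"dy": 0,"dz": 21,"rx": 0,"ry": 0,"rz": 0},{"dx": 0,"dy": 0,"dz": 22,"rx": 0,"ry": 0,"rz": 0}])

```text
t: 2.67
eef_pos: [519.1, 144.6, 236.4]
tcp_rot: [3.141, -0.002, 1.758]
ft_force: [-1.2, 1.8, 1.8]
opening: 0.006
```

Request:
play_rows(increments=[{"dx": 0,"dy": 0,"dz": 1.5,"rx": 0,"ry": 0,"rz": 0},{"dx": 0,"dy": 0,"dz": 3,"rx": 0,"ry": 0,"rz": 0},{"dx": 0,"dy": 0,"dz": 4,"rx": 0,"ry": 0,"rz": 0},{"dx": 0,"dy": 0,"dz": 5,"rx": 0,"ry": 0,"rz": 0},{"dx": 0,"dy": 0,"dz": 6,"rx": 0,"ry": 0,"rz": 0}])

```text
t: 3.08
eef_pos: [519.2, 144.7, 230.4]
tcp_rot: [3.141, -0.002, 1.758]
ft_force: [-0.4, 3.4, 2.0]
opening: 0.002
```

Request:
play_rows(increments=[{"dx": 0,"dy": 0,"dz": 1,"rx": 0,"ry": 0,"rz": 0},{"dx": 0,"dy": 0,"dz": 2,"rx": 0,"ry": 0,"rz": 0},{"dx": 0,"dy": 0,"dz": 2.8,"rx": 0,"ry": 0,"rz": 0},{"dx": 0,"dy": 0,"dz": 2.8,"rx": 0,"ry": 0,"rz": 0},{"dx": 0,"dy": 0,"dz": 2.8,"rx": 0,"ry": 0,"rz": 0}])

```text
t: 3.5
eef_pos: [519.2, 144.7, 227.5]
tcp_rot: [3.141, -0.002, 1.758]
ft_force: [-1.3, 1.3, 0.9]
opening: 0.001
```

```bash
python3 -c "
from h import *
from cell import env,viewer
crop(viewer.read_camera('scene')['image'],(240,120,380,245),'pics/s2.png',5)
crop(viewer.read_camera('top')['image'],(195,180,315,290),'pics/t2.png',5)
"
```

```text
(no output)
```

View pics/s2.png

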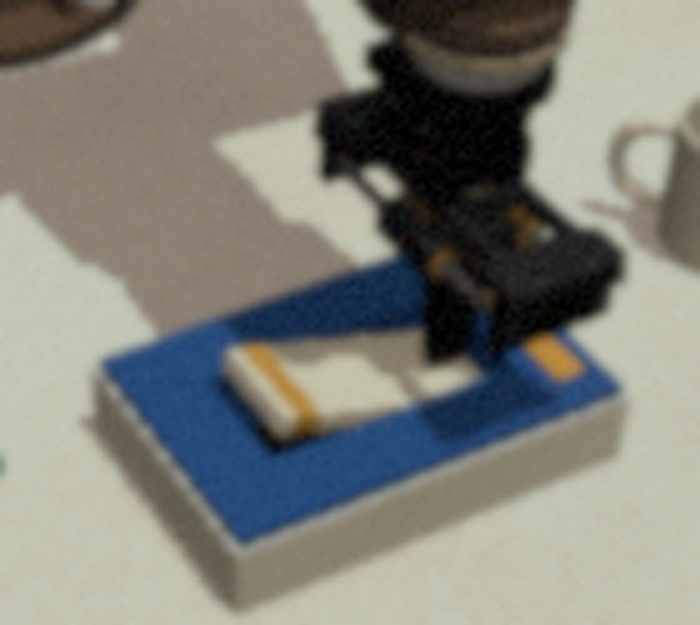

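The slab's banded end is raised, with the tilt at about 0.28 rad. Next I retract, open, and line up for the grip.

```bash
cat >> h.py <<'E'
TH=0.28
def slabpt(s,h,th=TH):  # slab-aligned point: s along box x (neg = raised end), h above underside plane
    return boxw(s*np.cos(th)+h*np.sin(th),0,38-s*np.sin(th)+h*np.cos(th))
def grip(s=-60,h=0,back=0,th=TH): return target(slabpt(s,h+back,th),YAW,-th)
E
python3 -c "
from h import *
from cell import env,viewer
st=env.state();print(st['ft_force'])
print(inc(grip(back=60),st),inc(grip(),st), grip()[0])"
```

```text
[0.32493781 1.26405588 0.83582872]
(array([-43. ,  -0. , -67.4]), array([ 0.  , -2.69, -0.  ])) (array([-59.7,  -0. ,  -9.7]), array([ 0.  , -2.69, -0.  ])) [530.25954832  85.93432564 237.18187219]
```

Request:
play_rows(increments=[{"dx": 0,"dy": 0,"dz": -30,"rx": 0,"ry": 0,"rz": 0},{"dx": 0,"dy": 0,"dz": -70,"rx": 0,"ry": 0,"rz": 0},{"dx": 0,"dy": 0,"dz": -80,"rx": 0,"ry": 0,"rz": 0}], fingers=0)

```text
t: 3.85
eef_pos: [519.8, 144.4, 311.8]
tcp_rot: [3.136, -0.001, 1.758]
ft_force: [0.6, 0.9, 1.0]
opening: 0.004
```

```bash
python3 -c "
from h import *
from cell import env,viewer
print(inc(grip(back=60)))"
```

```text
(array([-42.9,  -0.7,  16.9]), array([ 0.05, -2.69, -0.01]))
```

Request:
play_rows(increments=[{"dx": -22,"dy": -0.7,"dz": 8,"rx": 0,"ry": -1.2,"rz": 0},{"dx": -43,"dy": -0.7,"dz": 17,"rx": 0,"ry": -2.69,"rz": 0},{"dx": -43,"dy": -0.7,"dz": 17,"rx": 0,"ry": -2.69,"rz": 0},{"dx": -43,"dy": -0.7,"dz": 17,"rx": 0,"ry": -2.69,"rz": 0},{"dx": -43,"dy": -0.7,"dz": 17,"rx": 0,"ry": -2.69,"rz": 0},{"dx": -43,"dy": -0.7,"dz": 17,"rx": 0,"ry": -2.69,"rz": 0},{"dx": -43,"dy": -0.7,"dz": 17,"rx": 0,"ry": -2.69,"rz": 0}], fingers=1)

```text
t: 4.43
eef_pos: [527.2, 102.4, 294.8]
tcp_rot: [3.136, 0.279, 1.756]
ft_force: [-0.0, -0.5, 0.6]
opening: 0.437
```

```bash
python3 -c "
from h import *
from cell import env,viewer
print(inc(grip(back=0)))
crop(viewer.read_camera('scene')['image'],(240,120,380,245),'pics/s3.png',5)
crop(viewer.read_camera('top')['image'],(195,180,315,290),'pics/t3.png',5)"
```

```text
(array([-0.2, -0.4, 60. ]), array([ 0.05, -0.01, -0.02]))
```

View pics/s3.png

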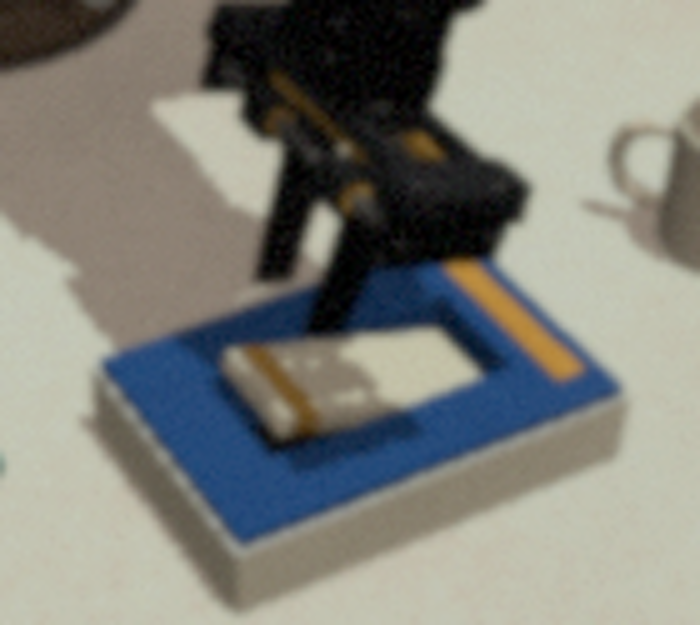

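View pics/t3.png

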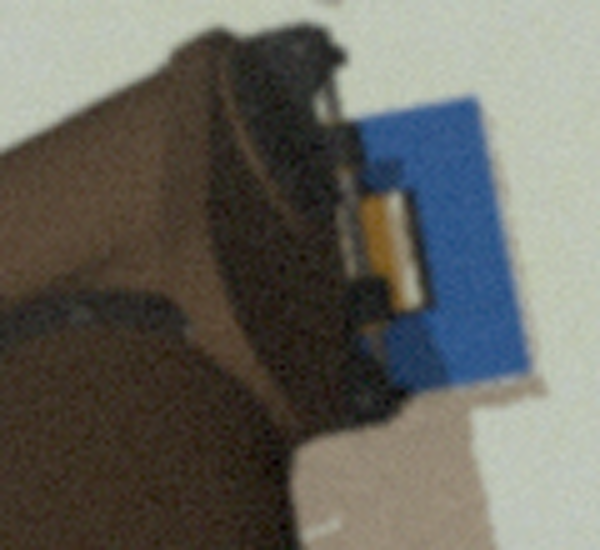

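```bash
python3 -c "
from h import *
from cell import env,viewer
for n,o in(('scene',(240,120)),('top',(195,180))):
  M=P(viewer.read_camera(n))
  for th in(.24,.28,.3):
    q=[]
    for s,y,h in((-70,-30,12),(-70,30,12),(-70,-30,0),(-70,30,0)):
      a=slabpt(s,h,th)-boxw(0,0,0)+boxw(0,y,0);q.append(a)
    print(n,th,((proj(M,np.array(q))-o)*5).round().tolist())
print(env.state()['opening'])
"
```

```text
scene 0.24 [[279.0, 423.0], [220.0, 352.0], [273.0, 441.0], [215.0, 371.0]]
scene 0.28 [[281.0, 418.0], [222.0, 348.0], [275.0, 437.0], [216.0, 367.0]]
scene 0.3 [[283.0, 416.0], [223.0, 345.0], [276.0, 435.0], [217.0, 364.0]]
top 0.24 [[399.0, 188.0], [420.0, 301.0], [405.0, 190.0], [426.0, 302.0]]
top 0.28 [[396.0, 188.0], [418.0, 301.0], [403.0, 189.0], [425.0, 301.0]]
top 0.3 [[395.0, 187.0], [417.0, 301.0], [402.0, 189.0], [424.0, 301.0]]
0.6071156930814752
```

Request:
play_rows(increments=[{"dx": 0,"dy": -0.4,"dz": 10,"rx": 0,"ry": 0,"rz": 0},{"dx": 0,"dy": -0.4,"dz": 20,"rx": 0,"ry": 0,"rz": 0},{"dx": 0,"dy": -0.4,"dz": 25,"rx": 0,"ry": 0,"rz": 0},{"dx": 0,"dy": -0.4,"dz": 30,"rx": 0,"ry": 0,"rz": 0},{"dx": 0,"dy": -0.4,"dz": 40,"rx": 0,"ry": 0,"rz": 0},{"dx": 0,"dy": -0.4,"dz": 50,"rx": 0,"ry": 0,"rz": 0},{"dx": 0,"dy": -0.4,"dz": 58,"rx": 0,"ry": 0,"rz": 0},{"dx": 0,"dy": -0.4,"dz": 59,"rx": 0,"ry": 0,"rz": 0}])

```text
t: 5.3
eef_pos: [530.0, 85.8, 236.4]
tcp_rot: [3.138, 0.28, 1.756]
ft_force: [-1.1, 0.4, -0.6]
opening: 1.004
```

```bash
python3 -c "
from h import *
from cell import env,viewer
print(inc(grip(back=0)))
crop(viewer.read_camera('scene')['image'],(240,120,380,245),'pics/s4.png',5)
crop(viewer.read_camera('top')['image'],(195,180,315,290),'pics/t4.png',5)"
```

```text
(array([-0.1,  0.3, -0.8]), array([ 0.03, -0.  , -0.01]))
```

View pics/s4.png

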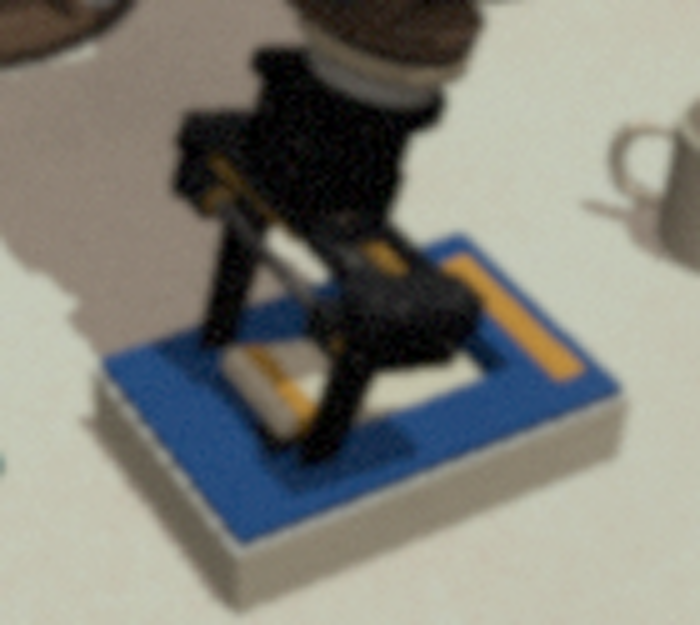

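View pics/t4.png

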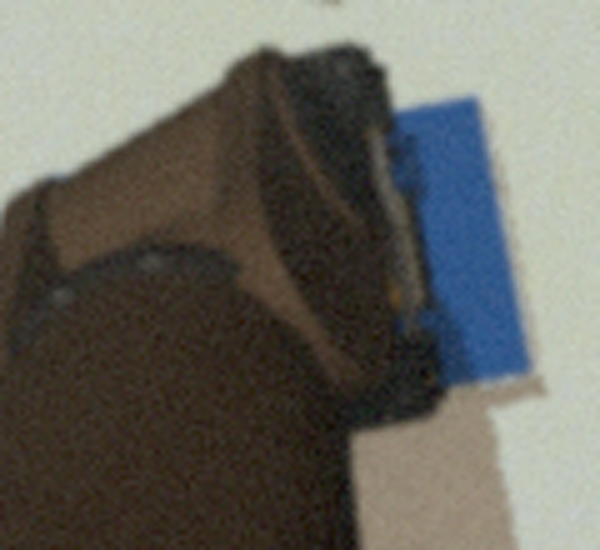

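Request:
play_rows(fingers=0.55, increments=[{"dx": 0,"dy": 0,"dz": 0,"rx": 0,"ry": 0,"rz": 0},{"dx": 0,"dy": 0,"dz": 0,"rx": 0,"ry": 0,"rz": 0},{"dx": 0,"dy": 0,"dz": 0,"rx": 0,"ry": 0,"rz": 0},{"dx": 0,"dy": 0,"dz": 0,"rx": 0,"ry": 0,"rz": 0},{"dx": 0,"dy": 0,"dz": 0,"rx": 0,"ry": 0,"rz": 0},{"dx": 0,"dy": 0,"dz": 0,"rx": 0,"ry": 0,"rz": 0}])

```text
t: 5.9
eef_pos: [530.1, 86.1, 237.7]
tcp_rot: [3.137, 0.28, 1.756]
ft_force: [-0.8, 0.3, 0.7]
opening: 0.636
```

```bash
python3 -c "
from h import *
from cell import env,viewer
print(env.state())
crop(viewer.read_camera('scene')['image'],(240,120,380,245),'pics/s5.png',5)"
```

```text
{'t': 5.9, 'joints': array([ 0.07994964,  0.6062248 ,  1.93073001, -0.48649844,  0.62650235,
        0.29361552]), 'qvel': array([-0.00042516, -0.00012508,  0.00063963,  0.00033441,  0.00258713,
        0.00092772]), 'tau': array([ 8.48737475e-02, -5.76897526e+01, -1.52644247e+01, -4.24660631e-01,
        3.37130169e-02,  1.07409931e-03]), 'eef_pos': array([530.12612582,  86.09943068, 237.71679755]), 'tcp_rot': array([3.13654708, 0.27983032, 1.75625382]), 'ft_force': array([-0.81868083,  0.27012063,  0.67659967]), 'moment': array([ 0.10661619,  0.06173761, -0.05478547]), 'opening': 0.6363334412452024}
```

View pics/s5.png

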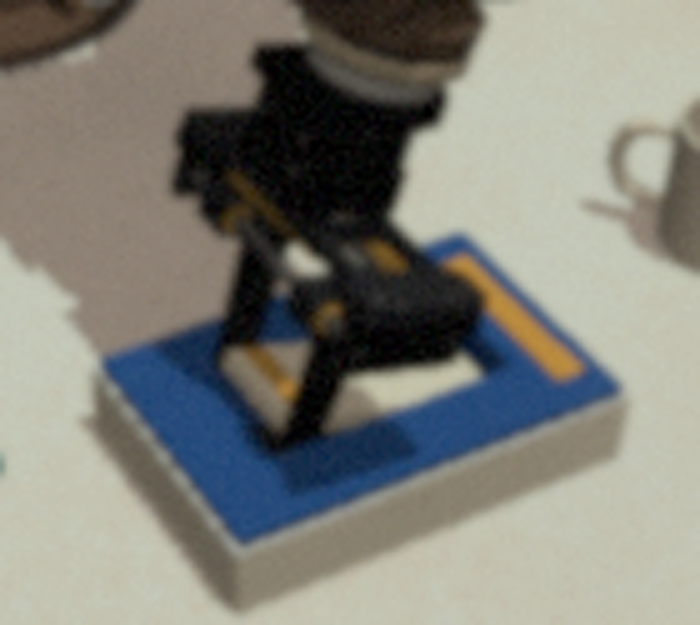

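Request:
play_rows(increments=[{"dx": -1.4,"dy": 0,"dz": -4.8,"rx": 0,"ry": 0,"rz": 0},{"dx": -4.1,"dy": 0,"dz": -14.4,"rx": 0,"ry": 0,"rz": 0},{"dx": -8.3,"dy": 0,"dz": -28.8,"rx": 0,"ry": 0,"rz": 0},{"dx": -13.8,"dy": 0,"dz": -48,"rx": 0,"ry": 0,"rz": 0},{"dx": -19.3,"dy": 0,"dz": -67,"rx": 0,"ry": 0,"rz": 0},{"dx": -24.8,"dy": 0,"dz": -86.5,"rx": 0,"ry": 0,"rz": 0},{"dx": -27.6,"dy": 0,"dz": -96.1,"rx": 0,"ry": 0,"rz": 0},{"dx": -27.6,"dy": 0,"dz": -96.1,"rx": 0,"ry": 0,"rz": 0}])

```text
t: 6.62
eef_pos: [529.7, 86.1, 340.2]
tcp_rot: [3.132, 0.28, 1.755]
ft_force: [-0.1, 1.4, -2.3]
opening: 0.626
```

```bash
python3 -c "
from h import *
from cell import env,viewer
crop(viewer.read_camera('scene')['image'],(240,100,380,225),'pics/s6.png',5)
crop(viewer.read_camera('top')['image'],(195,180,315,290),'pics/t6.png',5)
t=target([600,-120-60,120],0,0)
print(inc(t))"
```

```text
(array([-256.2,   19.9,  102.4]), array([ 2.38,  1.9 , 16.65]))
```

View pics/s6.png

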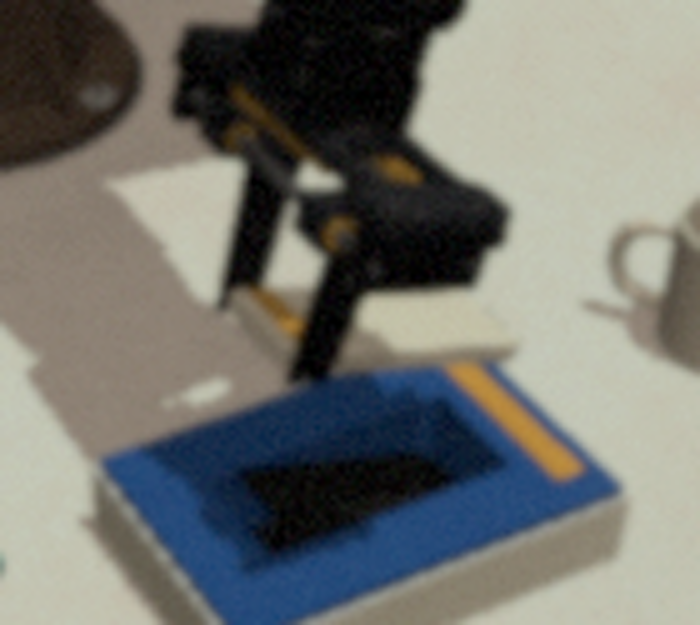

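View pics/t6.png

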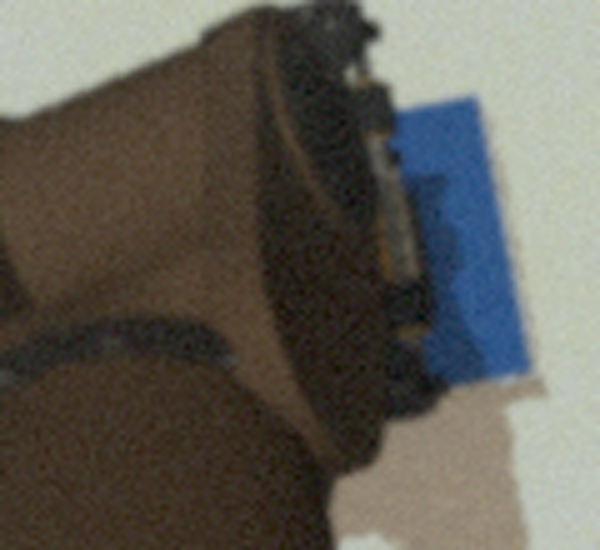

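```bash
python3 -c "
from h import *
from cell import env,viewer
M=P(viewer.read_camera('top'))
H=np.linalg.inv(M[:,[0,1,3]])
for n,p in dict(tq1=(340,238),tq2=(323,248),tq3=(368,279),tq4=(352,291),can=(438,243),canl=(411,245),sm=(263,163),smr=(277,150),smb=(262,180)).items():
  q=H@[*p,1];print(n,(q[:2]/q[2]).round())
for x,y in((580,-180),(700,-180)):
  print(inc(target([x,y,120],0 if x<650 else np.pi)))
"
```

```text
tq1 [ 522. -145.]
tq2 [495. -98.]
tq3 [ 411. -219.]
tq4 [ 379. -175.]
can [ 508. -413.]
canl [ 503. -339.]
sm [735.  67.]
smr [772.  28.]
smb [686.  70.]
(array([-2.528e+02,  2.000e-01,  1.007e+02]), array([ 2.37,  1.91, 16.66]))
(array([-274.1,  118.2,  107.2]), array([ -1.82,   2.25, -13.13]))
```

Request:
play_rows(increments=[{"dx": -16,"dy": 0,"dz": 6,"rx": 0.15,"ry": 0.12,"rz": 1.04},{"dx": -32,"dy": 0,"dz": 12,"rx": 0.3,"ry": 0.24,"rz": 2.08},{"dx": -48,"dy": 0,"dz": 18,"rx": 0.45,"ry": 0.36,"rz": 3.12},{"dx": -64,"dy": 0,"dz": 25,"rx": 0.6,"ry": 0.48,"rz": 4.16},{"dx": -80,"dy": 0,"dz": 31,"rx": 0.75,"ry": 0.6,"rz": 5.2},{"dx": -96,"dy": 0,"dz": 37,"rx": 0.89,"ry": 0.72,"rz": 6.25},{"dx": -112,"dy": 0,"dz": 43,"rx": 1.04,"ry": 0.84,"rz": 7.29},{"dx": -128,"dy": 0,"dz": 50,"rx": 1.19,"ry": 0.96,"rz": 8.33}])

```text
t: 7.43
eef_pos: [554.9, -49.3, 322.8]
tcp_rot: [3.076, 0.139, 0.864]
ft_force: [0.9, -0.2, -2.6]
opening: 0.631
```

```bash
python3 -c "
from h import *
print(inc(target([580,-180,90],0)))
"
```

```text
(array([-76.3, 100.3,  60.6]), array([1.16, 0.97, 8.28]))
```

Request:
play_rows(increments=[{"dx": -10,"dy": 13,"dz": 8,"rx": 0.15,"ry": 0.12,"rz": 1.05},{"dx": -20,"dy": 26,"dz": 16,"rx": 0.3,"ry": 0.24,"rz": 2.1},{"dx": -30,"dy": 39,"dz": 24,"rx": 0.45,"ry": 0.36,"rz": 3.15},{"dx": -40,"dy": 52,"dz": 32,"rx": 0.6,"ry": 0.48,"rz": 4.2},{"dx": -50,"dy": 65,"dz": 40,"rx": 0.75,"ry": 0.6,"rz": 5.25},{"dx": -60,"dy": 80,"dz": 48,"rx": 0.9,"ry": 0.75,"rz": 6.3},{"dx": -70,"dy": 93,"dz": 56,"rx": 1.05,"ry": 0.87,"rz": 7.3},{"dx": -76.3,"dy": 100.3,"dz": 60.6,"rx": 1.16,"ry": 0.97,"rz": 8.28}])

```text
t: 8.1
eef_pos: [580.0, -181.6, 277.7]
tcp_rot: [-3.14, 0.002, -0.007]
ft_force: [-0.3, 0.8, -2.3]
opening: 0.627
```

```bash
python3 -c "
from h import *
from cell import env,viewer
print(inc(target([580,-180,12],0)))
cv2.imwrite('pics/s7.png',cv2.convertScaleAbs(viewer.read_camera('scene')['image'][:,:,::-1].copy(),alpha=1.5))
"
```

```text
(array([ 0.1, -1.4, 75.7]), array([-0.02,  0.02, -0.06]))
```

View pics/s7.png

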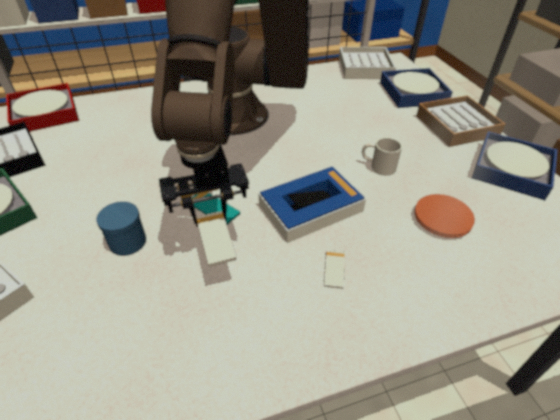

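Request:
play_rows(increments=[{"dx": 0,"dy": -1.4,"dz": 35,"rx": 0,"ry": 0,"rz": 0},{"dx": 0,"dy": -1.4,"dz": 65,"rx": 0,"ry": 0,"rz": 0},{"dx": 0,"dy": -1.4,"dz": 76,"rx": 0,"ry": 0,"rz": 0},{"dx": 0,"dy": -1.4,"dz": 80,"rx": 0,"ry": 0,"rz": 0},{"dx": 0,"dy": -1.4,"dz": 82,"rx": 0,"ry": 0,"rz": 0},{"dx": 0,"dy": -1.4,"dz": 83,"rx": 0,"ry": 0,"rz": 0}])

```text
t: 8.65
eef_pos: [580.3, -180.9, 195.1]
tcp_rot: [-3.14, 0.001, -0.014]
ft_force: [0.5, 0.3, -1.8]
opening: 0.627
```

Request:
play_rows(increments=[{"dx": 0,"dy": 0,"dz": 1,"rx": 0,"ry": 0,"rz": 0},{"dx": 0,"dy": 0,"dz": 2,"rx": 0,"ry": 0,"rz": 0},{"dx": 0,"dy": 0,"dz": 2,"rx": 0,"ry": 0,"rz": 0}])

```text
t: 8.9
eef_pos: [580.4, -180.8, 194.0]
tcp_rot: [-3.14, -0.0, -0.013]
ft_force: [-0.8, -0.1, -2.0]
opening: 0.63
```

Request:
play_rows(increments=[{"dx": 0,"dy": 0,"dz": 1,"rx": 0,"ry": 0,"rz": 0},{"dx": 0,"dy": 0,"dz": 2,"rx": 0,"ry": 0,"rz": 0},{"dx": 0,"dy": 0,"dz": 2,"rx": 0,"ry": 0,"rz": 0}])

```text
t: 9.15
eef_pos: [580.5, -180.8, 192.1]
tcp_rot: [-3.141, -0.001, -0.013]
ft_force: [0.3, -0.4, -1.1]
opening: 0.629
```

Request:
play_rows(increments=[{"dx": 0,"dy": 0,"dz": 1,"rx": 0,"ry": 0,"rz": 0},{"dx": 0,"dy": 0,"dz": 1,"rx": 0,"ry": 0,"rz": 0}])

```text
t: 9.32
eef_pos: [580.5, -180.9, 191.1]
tcp_rot: [-3.141, -0.001, -0.013]
ft_force: [-1.0, 0.5, -0.5]
opening: 0.63
```

Request:
play_rows(fingers=1, increments=[{"dx": 0,"dy": 0,"dz": 0,"rx": 0,"ry": 0,"rz": 0},{"dx": 0,"dy": 0,"dz": 0,"rx": 0,"ry": 0,"rz": 0},{"dx": 0,"dy": 0,"dz": 0,"rx": 0,"ry": 0,"rz": 0},{"dx": 0,"dy": 0,"dz": 0,"rx": 0,"ry": 0,"rz": 0},{"dx": 0,"dy": 0,"dz": -20,"rx": 0,"ry": 0,"rz": 0},{"dx": 0,"dy": 0,"dz": -55,"rx": 0,"ry": 0,"rz": 0},{"dx": 0,"dy": 0,"dz": -80,"rx": 0,"ry": 0,"rz": 0},{"dx": 0,"dy": 0,"dz": -80,"rx": 0,"ry": 0,"rz": 0}])

```text
t: 9.98
eef_pos: [581.1, -181.2, 275.9]
tcp_rot: [3.14, -0.008, -0.013]
ft_force: [0.7, 0.3, -0.0]
opening: 0.999
```

```bash
python3 -c "
from h import *
from cell import env,viewer
print(inc(target([700.5,-182,80],np.pi-.013)),env.state()['joints'])
"
```

```text
(array([119.3,  -0.8,   6.8]), array([-0.12, -0.03, 30.  ])) [-0.41086651  0.61769761  1.72447088  0.00177118  0.79143998  1.17197004]
```

Request:
play_rows(increments=[{"dx": 15,"dy": 0,"dz": 0,"rx": 0,"ry": 0,"rz": -1.15},{"dx": 30,"dy": 0,"dz": 0,"rx": 0,"ry": 0,"rz": -2.3},{"dx": 45,"dy": 0,"dz": 0,"rx": 0,"ry": 0,"rz": -3.45},{"dx": 60,"dy": 0,"dz": 0,"rx": 0,"ry": 0,"rz": -4.6},{"dx": 75,"dy": 0,"dz": 0,"rx": 0,"ry": 0,"rz": -5.75},{"dx": 90,"dy": 0,"dz": 0,"rx": 0,"ry": 0,"rz": -6.9},{"dx": 105,"dy": 0,"dz": 0,"rx": 0,"ry": 0,"rz": -8.05},{"dx": 119,"dy": 0,"dz": 0,"rx": 0,"ry": 0,"rz": -9.2}])

```text
t: 10.65
eef_pos: [700.8, -182.7, 276.1]
tcp_rot: [3.135, -0.003, 0.956]
ft_force: [-0.1, 0.8, -0.3]
opening: 0.999
```

Request:
play_rows(increments=[{"dx": 0,"dy": 0,"dz": 0,"rx": 0,"ry": 0,"rz": -1.15},{"dx": 0,"dy": 0,"dz": 0,"rx": 0,"ry": 0,"rz": -2.3},{"dx": 0,"dy": 0,"dz": 0,"rx": 0,"ry": 0,"rz": -3.45},{"dx": 0,"dy": 0,"dz": 0,"rx": 0,"ry": 0,"rz": -4.6},{"dx": 0,"dy": 0,"dz": 0,"rx": 0,"ry": 0,"rz": -5.75},{"dx": 0,"dy": 0,"dz": 0,"rx": 0,"ry": 0,"rz": -6.9},{"dx": 0,"dy": 0,"dz": 0,"rx": 0,"ry": 0,"rz": -8.05},{"dx": 0,"dy": 0,"dz": 0,"rx": 0,"ry": 0,"rz": -9.2}])

```text
t: 11.32
eef_pos: [700.7, -182.7, 275.4]
tcp_rot: [3.136, 0.004, 1.925]
ft_force: [-0.4, 0.3, 0.6]
opening: 1.002
```

```bash
python3 -c "
from h import *
from cell import env,viewer
print(inc(target([700.5,-182,80],np.pi-.013)),env.state()['joints'])
crop(viewer.read_camera('scene')['image'],(140,150,280,275),'pics/s8.png',5)
crop(viewer.read_camera('top')['image'],(310,120,430,230),'pics/t8.png',5)
"
```

```text
(array([ 0.7, -0. ,  5.4]), array([  0.03,   0.06, -11.49])) [-3.46229300e-01  7.58832477e-01  1.40460585e+00  9.56673940e-04
  9.71360298e-01 -7.01454293e-01]
```

View pics/s8.png

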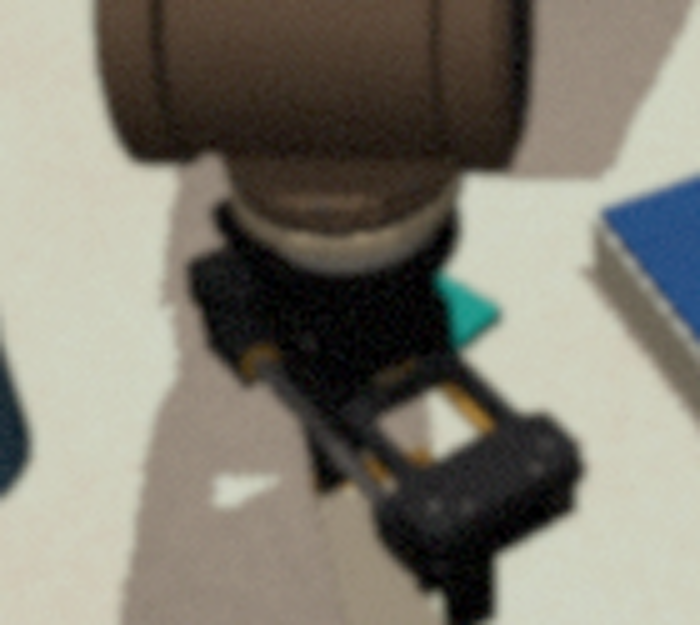

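View pics/t8.png

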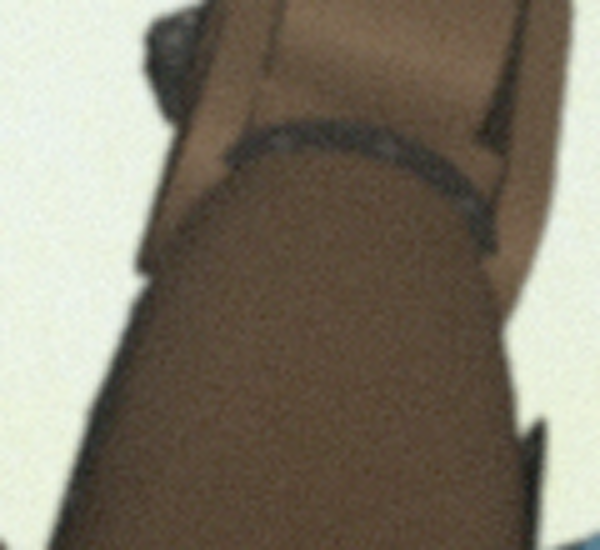

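Request:
play_rows(increments=[{"dx": 35,"dy": 13,"dz": -10,"rx": 0,"ry": 0,"rz": -1.15},{"dx": 70,"dy": 26,"dz": -20,"rx": 0,"ry": 0,"rz": -2.3},{"dx": 105,"dy": 39,"dz": -20,"rx": 0,"ry": 0,"rz": -3.45},{"dx": 140,"dy": 52,"dz": -20,"rx": 0,"ry": 0,"rz": -4.6},{"dx": 175,"dy": 65,"dz": -20,"rx": 0,"ry": 0,"rz": -5.75},{"dx": 206,"dy": 76,"dz": -20,"rx": 0,"ry": 0,"rz": -6.9},{"dx": 206,"dy": 76,"dz": -20,"rx": 0,"ry": 0,"rz": -8.05},{"dx": 206,"dy": 76,"dz": -20,"rx": 0,"ry": 0,"rz": -9.2}])

```text
t: 12.08
eef_pos: [701.0, 39.4, 294.8]
tcp_rot: [3.141, 0.007, 2.889]
ft_force: [0.4, 0.1, -0.3]
opening: 1.003
```

```bash
python3 -c "
from h import *
from cell import env,viewer
crop(viewer.read_camera('scene')['image'],(150,170,290,295),'pics/s9.png',5)
crop(viewer.read_camera('top')['image'],(310,140,430,250),'pics/t9.png',5)
"
```

```text
(no output)
```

View pics/s9.png

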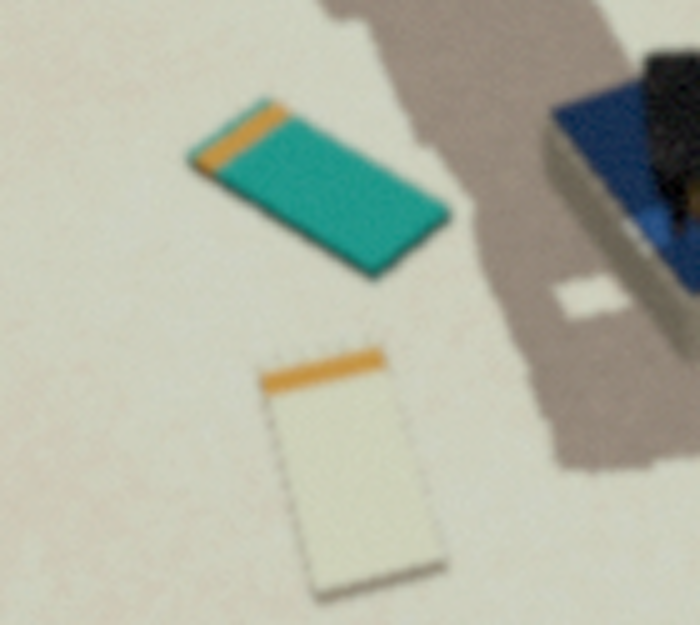

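View pics/t9.png

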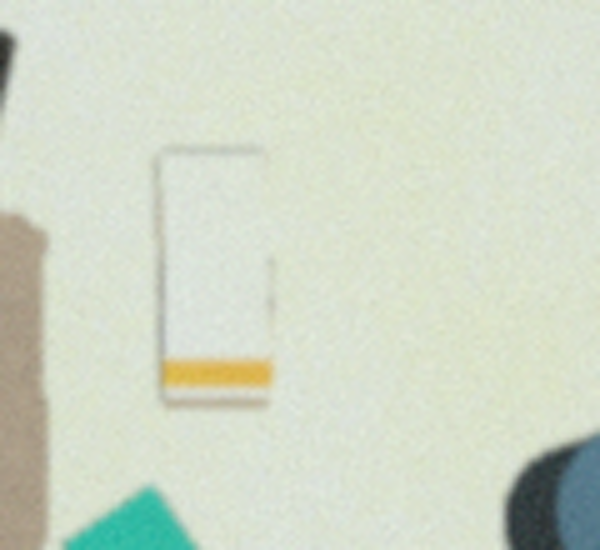

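```bash
python3 -c "
from h import *
from cell import env,viewer
MT=P(viewer.read_camera('top'));MS=P(viewer.read_camera('scene'))
# slab frame: y+ is left when looking along +x
t=un([[164,359],[272,360],[273,386],[163,386],[160,149],[265,149]],(310,140),5)
s=un([[385,367],[265,394],[262,375],[382,348],[445,563],[318,593]],(150,170),5)
# slab x points world -x ; world +y (left in top) = slab -y
L=np.array([[46,-30],[46,30],[64,30],[64,-30],[-70,-30],[-70,30]],float)
def W(p):
  c,n=np.cos(p[2]),np.sin(p[2]);return np.c_[p[0]+c*L[:,0]-n*L[:,1],p[1]+n*L[:,0]+c*L[:,1],np.full(6,12.)]
for o in('b','T','S'):
  f=lambda p:np.r_[(proj(MT,W(p))-t).ravel()*(o!='S'),(proj(MS,W(p))-s).ravel()*(o!='T')]
  r=least_squares(f,[640,-180,np.pi]);print(o,r.x.round(3),r.cost.round(2));
  print(f(r.x).round(1))
"
```

```text
b [ 642.597 -180.938    3.14 ] 4.07
[-0.4 -0.8 -0.1 -1.  -0.1  0.3 -0.   0.3 -0.4 -0.   0.2 -0.   0.8  0.7
  0.1  1.1 -0.7 -0.6 -0.2 -0.8  0.3 -1.1 -1.  -0.2]
T [ 642.104 -181.288    3.139] 0.9
[-0.2 -0.6  0.1 -0.8  0.   0.5  0.1  0.5 -0.3  0.2  0.3  0.2  0.   0.
 -0.   0.  -0.  -0.  -0.  -0.   0.  -0.  -0.  -0. ]
S [ 643.178 -180.703    3.14 ] 2.88
[-0.  -0.  -0.  -0.  -0.   0.  -0.   0.  -0.  -0.   0.  -0.   0.9  0.8
  0.2  1.2 -0.5 -0.4 -0.1 -0.7  0.4 -0.9 -0.9  0. ]
```

```bash
python3 -c "
from h import *
from cell import env,viewer
print(inc(target([702,-181,60],3.133)),env.state()['joints'])
"
```

```text
(array([ -57.2, -210. ,   45.2]), array([-0.01,  0.06, -2.43])) [-0.04152265  0.7086257   1.45562842 -0.00160478  0.97090862 -1.34793447]
```

Request:
play_rows(increments=[{"dx": -10,"dy": -38,"dz": 5,"rx": 0,"ry": 0,"rz": -1},{"dx": -20,"dy": -76,"dz": 15,"rx": 0,"ry": 0,"rz": -2},{"dx": -31,"dy": -114,"dz": 25,"rx": 0,"ry": 0.06,"rz": -2.43},{"dx": -41,"dy": -152,"dz": 35,"rx": 0,"ry": 0.06,"rz": -2.43},{"dx": -52,"dy": -190,"dz": 45,"rx": 0,"ry": 0.06,"rz": -2.43},{"dx": -57.2,"dy": -210,"dz": 45.2,"rx": 0,"ry": 0.06,"rz": -2.43},{"dx": -57.2,"dy": -210,"dz": 45.2,"rx": 0,"ry": 0.06,"rz": -2.43},{"dx": -57.2,"dy": -210,"dz": 45.2,"rx": 0,"ry": 0.06,"rz": -2.43}])

```text
t: 12.95
eef_pos: [701.6, -182.8, 249.6]
tcp_rot: [-3.141, -0.0, 3.125]
ft_force: [0.2, 0.3, -0.3]
opening: 1.0
```

```bash
python3 -c "
from h import *
from cell import env,viewer
print(inc(target([702,-181,2],3.133)),env.state()['joints'])
"
```

```text
(array([-0.4,  1.9, 57.6]), array([-0.  , -0.  , -0.07])) [-3.45870366e-01  7.89608679e-01  1.41610638e+00 -6.58697300e-04
  9.35924860e-01 -1.89996365e+00]
```

Request:
play_rows(increments=[{"dx": -0.4,"dy": 1.9,"dz": 25,"rx": 0,"ry": 0,"rz": -0.07},{"dx": -0.4,"dy": 1.9,"dz": 45,"rx": 0,"ry": 0,"rz": -0.07},{"dx": -0.4,"dy": 1.9,"dz": 53,"rx": 0,"ry": 0,"rz": -0.07},{"dx": -0.4,"dy": 1.9,"dz": 56,"rx": 0,"ry": 0,"rz": -0.07},{"dx": -0.4,"dy": 1.9,"dz": 57.5,"rx": 0,"ry": 0,"rz": -0.07},{"dx": -0.4,"dy": 1.9,"dz": 57.5,"rx": 0,"ry": 0,"rz": -0.07},{"dx": -0.4,"dy": 1.9,"dz": 57.5,"rx": 0,"ry": 0,"rz": -0.07}])

```text
t: 13.53
eef_pos: [702.3, -180.7, 193.3]
tcp_rot: [-3.141, 0.001, 3.132]
ft_force: [-0.3, -0.3, 0.3]
opening: 0.997
```

```bash
python3 -c "
from h import *
from cell import env,viewer
print(inc(target([702,-181,2],3.133)))
crop(viewer.read_camera('scene')['image'],(140,170,280,295),'pics/s10.png',5)
"
```

```text
(array([ 0.3, -0.3,  1.3]), array([-0.01,  0.01, -0.01]))
```

View pics/s10.png

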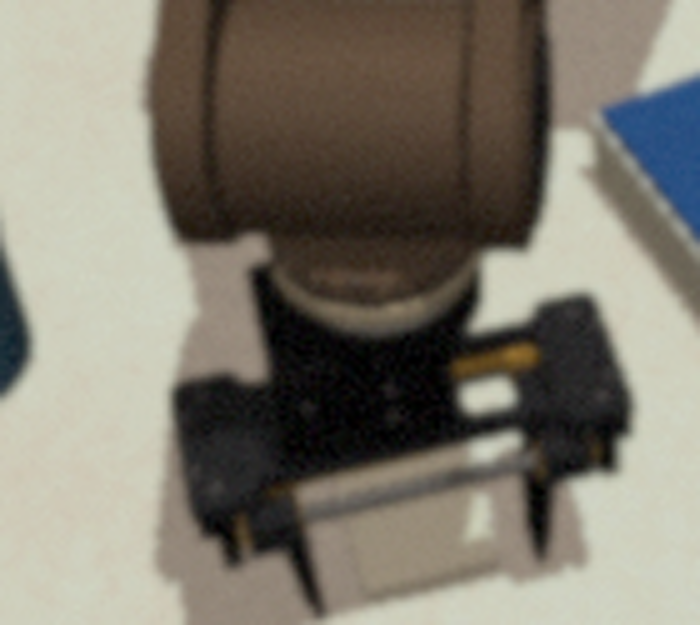

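Request:
play_rows(increments=[{"dx": 0,"dy": 0,"dz": 1.3,"rx": 0,"ry": 0,"rz": 0},{"dx": 0,"dy": 0,"dz": 1.3,"rx": 0,"ry": 0,"rz": 0}])

```text
t: 13.75
eef_pos: [702.4, -180.8, 192.7]
tcp_rot: [-3.14, 0.002, 3.132]
ft_force: [-0.0, 0.4, -0.2]
opening: 0.997
```

Request:
play_rows(fingers=0.55, increments=[{"dx": 0,"dy": 0,"dz": 0,"rx": 0,"ry": 0,"rz": 0},{"dx": 0,"dy": 0,"dz": 0,"rx": 0,"ry": 0,"rz": 0},{"dx": 0,"dy": 0,"dz": 0,"rx": 0,"ry": 0,"rz": 0},{"dx": 0,"dy": 0,"dz": 0,"rx": 0,"ry": 0,"rz": 0},{"dx": 0,"dy": 0,"dz": 0,"rx": 0,"ry": 0,"rz": 0},{"dx": 0,"dy": 0,"dz": 0,"rx": 0,"ry": 0,"rz": 0}])

```text
t: 14.25
eef_pos: [702.4, -180.8, 192.6]
tcp_rot: [-3.14, 0.002, 3.132]
ft_force: [-0.2, 0.1, 0.2]
opening: 0.638
```

Request:
play_rows(increments=[{"dx": 0,"dy": 0,"dz": -10,"rx": 0,"ry": 0,"rz": 0},{"dx": 0,"dy": 0,"dz": -30,"rx": 0,"ry": 0,"rz": 0},{"dx": 0,"dy": 0,"dz": -60,"rx": 0,"ry": 0,"rz": 0},{"dx": 0,"dy": 0,"dz": -90,"rx": 0,"ry": 0,"rz": 0},{"dx": 0,"dy": 0,"dz": -115,"rx": 0,"ry": 0,"rz": 0},{"dx": 0,"dy": 0,"dz": -130,"rx": 0,"ry": 0,"rz": 0},{"dx": 0,"dy": 0,"dz": -130,"rx": 0,"ry": 0,"rz": 0}])

```text
t: 14.83
eef_pos: [702.3, -180.7, 327.3]
tcp_rot: [-3.138, 0.008, 3.132]
ft_force: [1.1, -0.4, -2.0]
opening: 0.628
```

```bash
cat >> h.py <<'E'
Gpos=np.array([530.13,86.10,237.72]);GR=Ro.from_euler('xyz',[3.1365,.2798,1.7563])
def G(up=0,dz=0,ds=0):
    return Gpos+[0,0,up]+GR.apply([ds,0,dz]),GR
E
python3 -c "
from h import *
print(inc(G(up=90)))
"
```

```text
(array([174.6, 265.2,  -2.7]), array([ 1.82, -2.18, 13.04]))
```

Request:
play_rows(increments=[{"dx": 11,"dy": 17,"dz": 0,"rx": 0.11,"ry": -0.14,"rz": 0.82},{"dx": 22,"dy": 33,"dz": -1,"rx": 0.23,"ry": -0.27,"rz": 1.63},{"dx": 33,"dy": 50,"dz": -1,"rx": 0.34,"ry": -0.41,"rz": 2.45},{"dx": 44,"dy": 66,"dz": -1,"rx": 0.46,"ry": -0.55,"rz": 3.26},{"dx": 55,"dy": 83,"dz": -1,"rx": 0.57,"ry": -0.68,"rz": 4.08},{"dx": 66,"dy": 100,"dz": -1,"rx": 0.68,"ry": -0.82,"rz": 4.89},{"dx": 77,"dy": 116,"dz": -1,"rx": 0.8,"ry": -0.95,"rz": 5.7},{"dx": 88,"dy": 133,"dz": -1,"rx": 0.91,"ry": -1.09,"rz": 6.52}])

```text
t: 15.5
eef_pos: [614.7, -46.1, 326.2]
tcp_rot: [-3.093, 0.145, 2.447]
ft_force: [1.1, 0.5, -2.3]
opening: 0.627
```

```bash
python3 -c "
from h import *
print(inc(G(up=90)))
"
```

```text
(array([147.8,  46.4, -25.4]), array([ 0.9 , -1.1 ,  6.48]))
```

Request:
play_rows(increments=[{"dx": 21,"dy": 7,"dz": -4,"rx": 0.13,"ry": -0.16,"rz": 0.93},{"dx": 42,"dy": 13,"dz": -7,"rx": 0.26,"ry": -0.31,"rz": 1.85},{"dx": 63,"dy": 20,"dz": -11,"rx": 0.39,"ry": -0.47,"rz": 2.78},{"dx": 84,"dy": 26,"dz": -15,"rx": 0.51,"ry": -0.63,"rz": 3.7},{"dx": 105,"dy": 33,"dz": -18,"rx": 0.64,"ry": -0.79,"rz": 4.63},{"dx": 127,"dy": 40,"dz": -22,"rx": 0.77,"ry": -0.94,"rz": 5.55},{"dx": 147.8,"dy": 46.4,"dz": -25.4,"rx": 0.9,"ry": -1.1,"rz": 6.48},{"dx": 147.8,"dy": 46.4,"dz": -25.4,"rx": 0.9,"ry": -1.1,"rz": 6.48}])

```text
t: 16.17
eef_pos: [528.2, 88.5, 326.9]
tcp_rot: [3.138, 0.28, 1.752]
ft_force: [0.2, 0.7, -2.3]
opening: 0.624
```

```bash
python3 -c "
from h import *
print(inc(G(up=40)))
"
```

```text
(array([11. ,  1.3, 48. ]), array([-0.02,  0.01, -0.04]))
```

Request:
play_rows(increments=[{"dx": 4,"dy": 1.3,"dz": 15,"rx": 0,"ry": 0,"rz": -0.04},{"dx": 8,"dy": 1.3,"dz": 34,"rx": 0,"ry": 0,"rz": -0.04},{"dx": 11,"dy": 1.3,"dz": 48,"rx": 0,"ry": 0,"rz": -0.04},{"dx": 11,"dy": 1.3,"dz": 48,"rx": 0,"ry": 0,"rz": -0.04},{"dx": 11,"dy": 1.3,"dz": 48,"rx": 0,"ry": 0,"rz": -0.04}])

```text
t: 16.58
eef_pos: [530.2, 85.8, 277.1]
tcp_rot: [3.141, 0.28, 1.757]
ft_force: [-0.0, -0.0, -0.5]
opening: 0.627
```

```bash
python3 -c "
from h import *
from cell import env,viewer
print(inc(G(up=0,dz=-2.5)))
c=viewer.read_camera('scene');crop(c['image'],(240,120,380,245),'pics/s11.png',5)
c2=viewer.read_camera('top');crop(c2['image'],(195,180,315,290),'pics/t11.png',5)
st=env.state();R=Ro.from_euler('xyz',st['tcp_rot'])
q=[st['eef_pos']+R.apply([60+s,y,190+2.6-h]) for s,y,h in((70,-30,12),(70,30,12),(70,-30,0),(-70,-30,12),(-70,30,12))]
for C,o in((c,(240,120)),(c2,(195,180))): print(((proj(P(C),np.array(q))-o)*5).round().tolist())
"
```

```text
(array([11.2, -0. , 35.2]), array([-0.04,  0.  ,  0.01]))
[[440.0, 271.0], [504.0, 335.0], [433.0, 289.0], [222.0, 291.0], [283.0, 361.0]]
[[162.0, 349.0], [142.0, 234.0], [171.0, 348.0], [419.0, 294.0], [396.0, 176.0]]
```

View pics/s11.png

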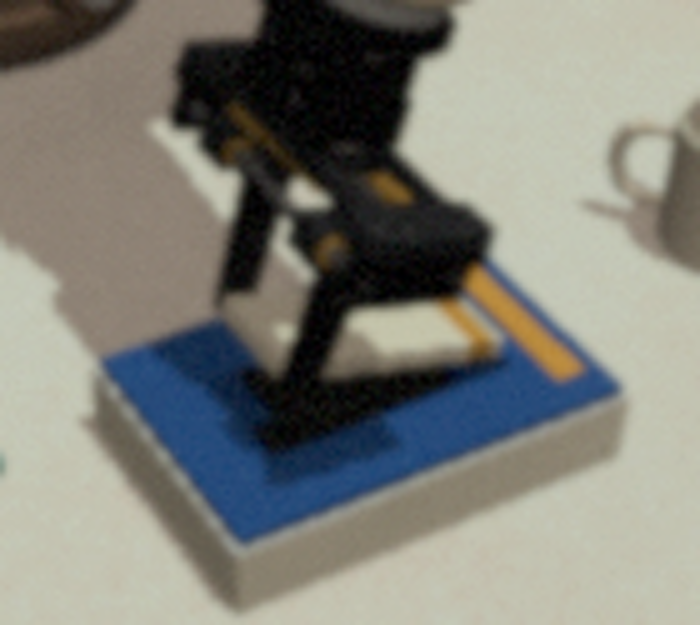

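View pics/t11.png

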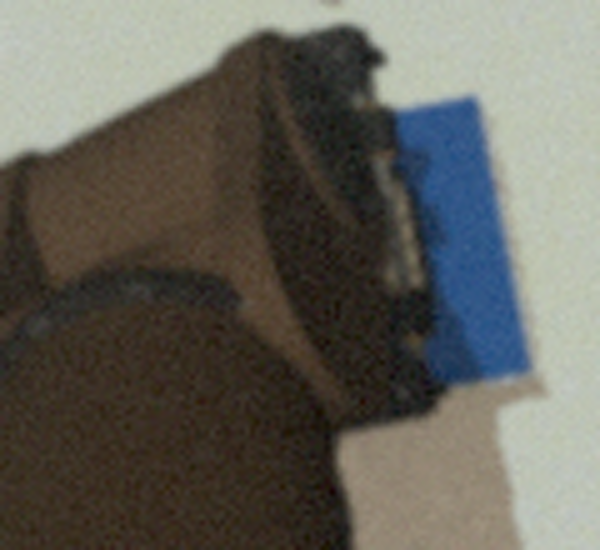

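Request:
play_rows(increments=[{"dx": 1.4,"dy": 0,"dz": 5,"rx": 0,"ry": 0,"rz": 0},{"dx": 2.8,"dy": 0,"dz": 9,"rx": 0,"ry": 0,"rz": 0},{"dx": 4.1,"dy": 0,"dz": 13,"rx": 0,"ry": 0,"rz": 0},{"dx": 5,"dy": 0,"dz": 16,"rx": 0,"ry": 0,"rz": 0},{"dx": 5,"dy": 0,"dz": 16,"rx": 0,"ry": 0,"rz": 0}])

```text
t: 17.1
eef_pos: [530.2, 86.3, 260.9]
tcp_rot: [3.14, 0.28, 1.757]
ft_force: [0.6, -0.4, -1.6]
opening: 0.628
```

Request:
play_rows(increments=[{"dx": 0.8,"dy": 0,"dz": 2.8,"rx": 0,"ry": 0,"rz": 0},{"dx": 1.6,"dy": 0,"dz": 5.5,"rx": 0,"ry": 0,"rz": 0},{"dx": 2.2,"dy": 0,"dz": 7.7,"rx": 0,"ry": 0,"rz": 0},{"dx": 2.2,"dy": 0,"dz": 7.7,"rx": 0,"ry": 0,"rz": 0}])

```text
t: 17.43
eef_pos: [530.2, 86.3, 252.3]
tcp_rot: [3.14, 0.28, 1.757]
ft_force: [-0.4, 0.3, -1.3]
opening: 0.633
```

Request:
play_rows(increments=[{"dx": 0.8,"dy": 0,"dz": 2.8,"rx": 0,"ry": 0,"rz": 0},{"dx": 1.4,"dy": 0,"dz": 5,"rx": 0,"ry": 0,"rz": 0},{"dx": 1.7,"dy": 0,"dz": 6,"rx": 0,"ry": 0,"rz": 0},{"dx": 1.7,"dy": 0,"dz": 6,"rx": 0,"ry": 0,"rz": 0}])

```text
t: 17.77
eef_pos: [530.2, 86.3, 245.8]
tcp_rot: [3.141, 0.28, 1.757]
ft_force: [0.5, -0.0, -2.0]
opening: 0.628
```

```bash
python3 -c "
from h import *
from cell import env,viewer
print(inc(G(up=0,dz=-2.5)),env.state()['ft_force'])
crop(viewer.read_camera('scene')['image'],(240,120,380,245),'pics/s12.png',5)
"
```

```text
(array([ 2.1, -0.1,  5.3]), array([-0.04,  0.  ,  0.01])) [ 0.5003139  -0.04704043 -1.97716817]
```

View pics/s12.png

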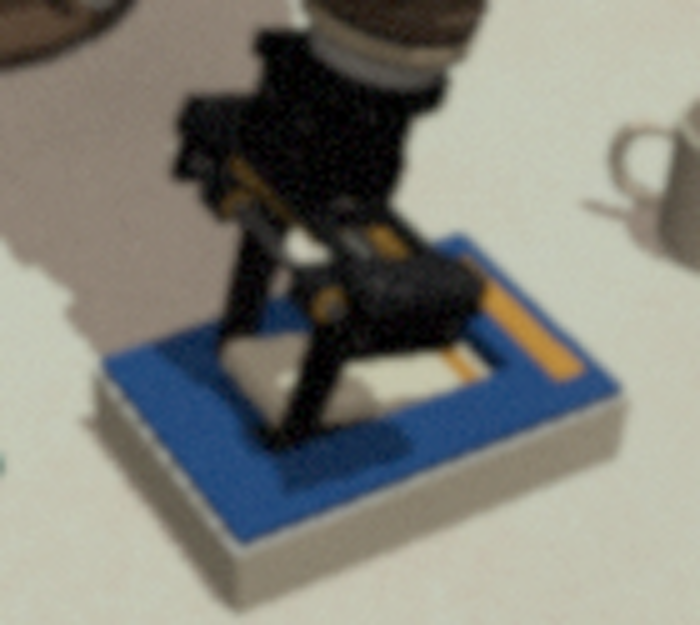

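Going in cleanly, with no contact force so far. I'll take the last 5 mm in small steps.

Request:
play_rows(increments=[{"dx": 0.5,"dy": 0,"dz": 1.5,"rx": 0,"ry": 0,"rz": 0},{"dx": 0.9,"dy": 0,"dz": 3,"rx": 0,"ry": 0,"rz": 0},{"dx": 0.9,"dy": 0,"dz": 3,"rx": 0,"ry": 0,"rz": 0}])

```text
t: 18.07
eef_pos: [530.1, 86.3, 242.6]
tcp_rot: [3.141, 0.28, 1.757]
ft_force: [-0.7, -0.1, -1.3]
opening: 0.626
```

Request:
play_rows(increments=[{"dx": 0.5,"dy": 0,"dz": 1,"rx": 0,"ry": 0,"rz": 0},{"dx": 0.5,"dy": 0,"dz": 1.8,"rx": 0,"ry": 0,"rz": 0},{"dx": 0.5,"dy": 0,"dz": 1.8,"rx": 0,"ry": 0,"rz": 0}])

```text
t: 18.32
eef_pos: [530.1, 86.3, 240.6]
tcp_rot: [3.141, 0.28, 1.757]
ft_force: [-0.1, -0.8, -1.4]
opening: 0.623
```

Request:
play_rows(increments=[{"dx": 0.3,"dy": 0,"dz": 1,"rx": 0,"ry": 0,"rz": 0},{"dx": 0.3,"dy": 0,"dz": 1,"rx": 0,"ry": 0,"rz": 0}])

```text
t: 18.48
eef_pos: [530.2, 86.2, 239.7]
tcp_rot: [3.141, 0.28, 1.757]
ft_force: [0.2, -0.8, -0.2]
opening: 0.631
```

Request:
play_rows(increments=[{"dx": 0.3,"dy": 0,"dz": 1,"rx": 0,"ry": 0,"rz": 0},{"dx": 0.3,"dy": 0,"dz": 1,"rx": 0,"ry": 0,"rz": 0}])

```text
t: 18.65
eef_pos: [530.3, 86.1, 238.9]
tcp_rot: [3.14, 0.281, 1.757]
ft_force: [-0.9, -1.3, 4.4]
opening: 0.63
```

Request:
play_rows(fingers=1, increments=[{"dx": 0,"dy": 0,"dz": 0,"rx": 0,"ry": 0,"rz": 0},{"dx": 0,"dy": 0,"dz": 0,"rx": 0,"ry": 0,"rz": 0},{"dx": 0,"dy": 0,"dz": 0,"rx": 0,"ry": 0,"rz": 0},{"dx": 0,"dy": 0,"dz": 0,"rx": 0,"ry": 0,"rz": 0},{"dx": 0,"dy": 0,"dz": -15,"rx": 0,"ry": 0,"rz": 0},{"dx": 0,"dy": 0,"dz": -45,"rx": 0,"ry": 0,"rz": 0},{"dx": 0,"dy": 0,"dz": -80,"rx": 0,"ry": 0,"rz": 0},{"dx": 0,"dy": 0,"dz": -80,"rx": 0,"ry": 0,"rz": 0}])

```text
t: 19.32
eef_pos: [526.5, 109.1, 320.6]
tcp_rot: [3.133, 0.281, 1.756]
ft_force: [0.6, 1.0, 0.5]
opening: 1.002
```

```bash
python3 -c "
from h import *
from cell import env,viewer
crop(viewer.read_camera('scene')['image'],(240,120,380,245),'pics/s13.png',5)
crop(viewer.read_camera('top')['image'],(195,180,315,290),'pics/t13.png',5)
print(inc(target(boxw(-54,0,85),YAW)))
"
```

```text
(array([-57.2,  -0. ,  59.8]), array([ 0.03,  2.68, -0.01]))
```

View pics/s13.png

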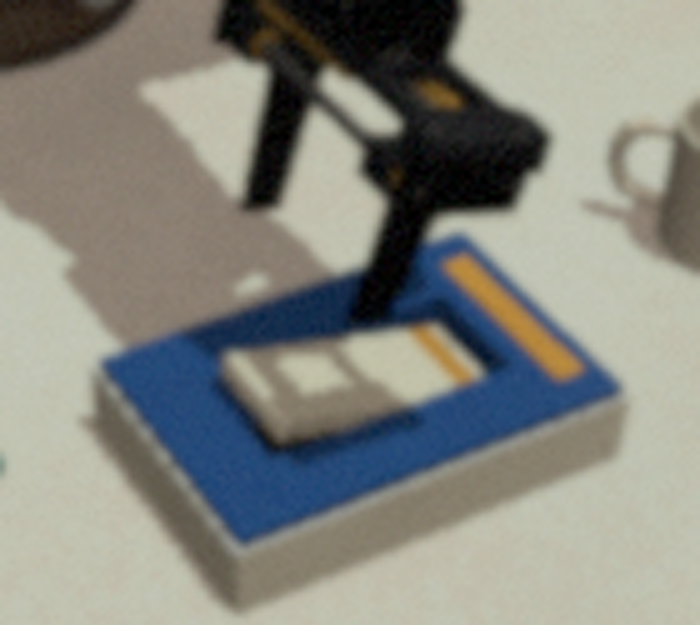

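View pics/t13.png

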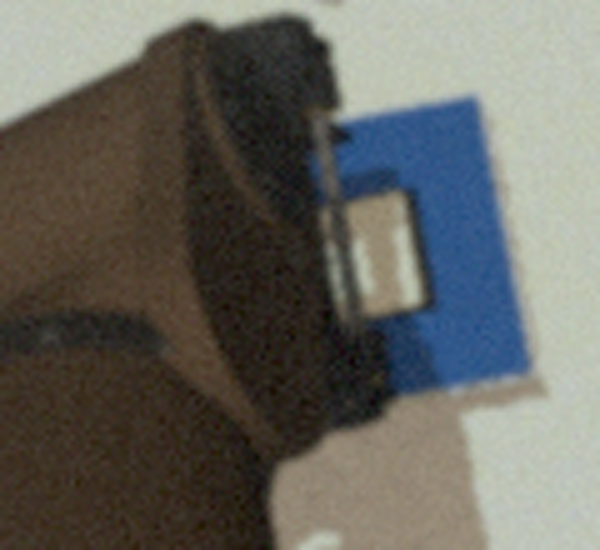

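Request:
play_rows(fingers=0, increments=[{"dx": -10,"dy": 0,"dz": -10,"rx": 0,"ry": 0.9,"rz": 0},{"dx": -25,"dy": 0,"dz": -10,"rx": 0,"ry": 1.8,"rz": 0},{"dx": -45,"dy": 0,"dz": 0,"rx": 0,"ry": 2.68,"rz": 0},{"dx": -57.2,"dy": 0,"dz": 20,"rx": 0,"ry": 2.68,"rz": 0},{"dx": -57.2,"dy": 0,"dz": 40,"rx": 0,"ry": 2.68,"rz": 0},{"dx": -57.2,"dy": 0,"dz": 50,"rx": 0,"ry": 2.68,"rz": 0},{"dx": -57.2,"dy": 0,"dz": 50,"rx": 0,"ry": 2.68,"rz": 0},{"dx": -57.2,"dy": 0,"dz": 50,"rx": 0,"ry": 2.68,"rz": 0}])

```text
t: 20.08
eef_pos: [538.8, 40.7, 283.7]
tcp_rot: [3.14, -0.0, 1.758]
ft_force: [0.2, 0.4, 0.6]
opening: 0.496
```

```bash
python3 -c "
from h import *
from cell import env,viewer
print(inc(target(boxw(-54,0,72),YAW)))
"
```

```text
(array([-2.8, -0. , 21.7]), array([ 0.01, -0.  , -0.  ]))
```

Request:
play_rows(fingers=0, increments=[{"dx": -2.8,"dy": 0,"dz": 0,"rx": 0,"ry": 0,"rz": 0},{"dx": -2.8,"dy": 0,"dz": 0,"rx": 0,"ry": 0,"rz": 0},{"dx": -2.8,"dy": 0,"dz": 0,"rx": 0,"ry": 0,"rz": 0},{"dx": -2.8,"dy": 0,"dz": 0,"rx": 0,"ry": 0,"rz": 0},{"dx": -2.8,"dy": 0,"dz": 0,"rx": 0,"ry": 0,"rz": 0},{"dx": -2.8,"dy": 0,"dz": 10,"rx": 0,"ry": 0,"rz": 0},{"dx": -2.8,"dy": 0,"dz": 20,"rx": 0,"ry": 0,"rz": 0},{"dx": -2.8,"dy": 0,"dz": 22,"rx": 0,"ry": 0,"rz": 0}])

```text
t: 20.75
eef_pos: [539.0, 38.0, 259.8]
tcp_rot: [-3.141, -0.001, 1.758]
ft_force: [0.1, -0.3, -0.0]
opening: 0.006
```

Request:
play_rows(increments=[{"dx": 0,"dy": 0,"dz": 2,"rx": 0,"ry": 0,"rz": 0},{"dx": 0,"dy": 0,"dz": 4,"rx": 0,"ry": 0,"rz": 0},{"dx": 0,"dy": 0,"dz": 6,"rx": 0,"ry": 0,"rz": 0},{"dx": 0,"dy": 0,"dz": 7,"rx": 0,"ry": 0,"rz": 0}])

```text
t: 21.08
eef_pos: [539.1, 37.9, 252.6]
tcp_rot: [-3.141, -0.0, 1.758]
ft_force: [-0.5, -1.0, 2.0]
opening: 0.006
```

Request:
play_rows(increments=[{"dx": 0,"dy": 0,"dz": 1.5,"rx": 0,"ry": 0,"rz": 0},{"dx": 0,"dy": 0,"dz": 3,"rx": 0,"ry": 0,"rz": 0},{"dx": 0,"dy": 0,"dz": 4.5,"rx": 0,"ry": 0,"rz": 0},{"dx": 0,"dy": 0,"dz": 6,"rx": 0,"ry": 0,"rz": 0},{"dx": 0,"dy": 0,"dz": 6,"rx": 0,"ry": 0,"rz": 0}])

```text
t: 21.5
eef_pos: [539.1, 37.9, 246.4]
tcp_rot: [-3.141, -0.001, 1.758]
ft_force: [0.7, 0.5, 0.3]
opening: 0.004
```

```bash
python3 -c "
from h import *
from cell import env,viewer
crop(viewer.read_camera('scene')['image'],(240,120,380,245),'pics/s14.png',5)
print(inc(target(boxw(-54,0,50),YAW)))
"
```

```text
(array([-0.1,  0.3,  6.5]), array([-0.01, -0.01, -0.  ]))
```

View pics/s14.png

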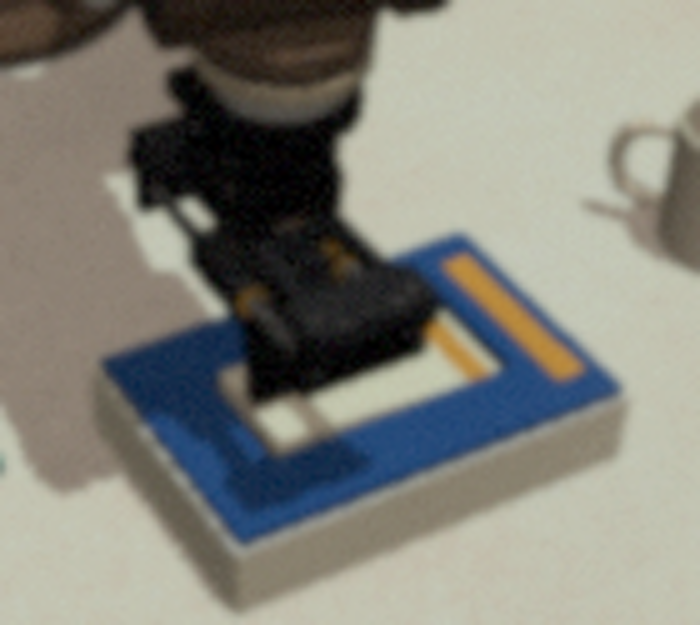

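Request:
play_rows(increments=[{"dx": 0,"dy": 0,"dz": 1.5,"rx": 0,"ry": 0,"rz": 0},{"dx": 0,"dy": 0,"dz": 3,"rx": 0,"ry": 0,"rz": 0},{"dx": 0,"dy": 0,"dz": 4.5,"rx": 0,"ry": 0,"rz": 0},{"dx": 0,"dy": 0,"dz": 4.5,"rx": 0,"ry": 0,"rz": 0}])

```text
t: 21.88
eef_pos: [539.0, 38.0, 241.7]
tcp_rot: [-3.14, -0.001, 1.758]
ft_force: [0.7, -0.6, -0.2]
opening: 0.004
```

Request:
play_rows(increments=[{"dx": 0,"dy": 0,"dz": 1,"rx": 0,"ry": 0,"rz": 0},{"dx": 0,"dy": 0,"dz": 1.8,"rx": 0,"ry": 0,"rz": 0},{"dx": 0,"dy": 0,"dz": 1.8,"rx": 0,"ry": 0,"rz": 0}])

```text
t: 22.13
eef_pos: [539.0, 37.9, 239.7]
tcp_rot: [-3.14, -0.001, 1.757]
ft_force: [1.1, -0.1, 0.7]
opening: 0.004
```

Tip is at 49.7 mm, so the slab should be level. I'll move up and away to look with both cameras.

Request:
play_rows(increments=[{"dx": 0,"dy": 0,"dz": -15,"rx": 0,"ry": 0,"rz": 0},{"dx": 0,"dy": 0,"dz": -50,"rx": 0,"ry": 0,"rz": 0},{"dx": -35,"dy": 0,"dz": -80,"rx": 0,"ry": 0,"rz": 0},{"dx": -75,"dy": 0,"dz": -90,"rx": 0,"ry": 0,"rz": 0},{"dx": -115,"dy": 0,"dz": -90,"rx": 0,"ry": 0,"rz": 0},{"dx": -155,"dy": 0,"dz": -90,"rx": 0,"ry": 0,"rz": 0},{"dx": -190,"dy": 0,"dz": -90,"rx": 0,"ry": 0,"rz": 0},{"dx": -190,"dy": 0,"dz": -90,"rx": 0,"ry": 0,"rz": 0}])

```text
t: 22.8
eef_pos: [575.0, -154.0, 329.4]
tcp_rot: [-3.141, 0.0, 1.753]
ft_force: [-1.2, 0.1, -0.4]
opening: 0.003
```

```bash
python3 -c "
from h import *
from cell import env,viewer
crop(viewer.read_camera('scene')['image'],(250,160,370,245),'pics/s15.png')
crop(viewer.read_camera('top')['image'],(195,190,315,280),'pics/t15.png')
print(env.state()['ft_force'])
"
```

```text
[-0.08727695 -0.90852182  0.3142989 ]
```

View pics/s15.png

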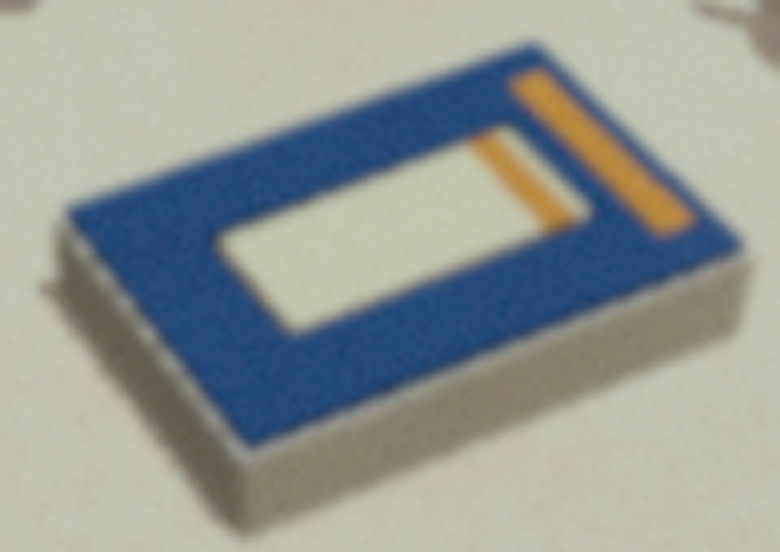

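View pics/t15.png

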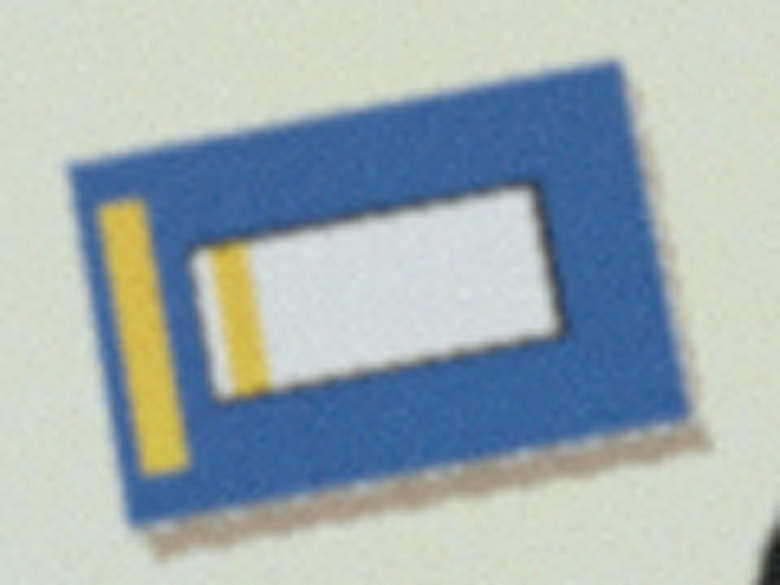

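Both views match the start picture, with the band now at the strip. The slab corners are within about 0.5 px of where they were when it lay level.

```bash
python3 -c "
from cell import env
print(env.state()['t'],env.job_done())"
```

```text
the job is handed in; nothing more can be done
22.9 None
```

The slab is back in its recess the right way round, gold band next to the gold strip. I handed the job in at 22.9 s of the 69 s allowed.

- **Moves:** I pressed the plain end down about 0.28 rad with 2–3 N and gripped the raised band end. I lifted the slab out and set it on bare counter. The last joint cannot make a half turn at the box, so I regripped the slab there by its plain end with the tool turned half round. I then lowered it tilted into the recess, released it, and pressed the raised end level.
- **Final check:** In both cameras the slab's corners lie within about 0.5 px (1–1.5 mm) of where they were at the start, when it lay flush. The last press ended with the fingertips at 49.7 mm, against a box top at 50 mm. The arm was clear of everything. The highest force I read was about 4.4 N, as the slab was put back.
- **Disagreements:** The two cameras differed by 1–2.5 mm on positions, which is about the calibration limit. Box-top height measured about 47.5 mm against the stated 50 mm. In the top view the slab sits slightly towards the strip within its 3 mm gap.
- **Not checked:** I did not measure the mug, canister and plates again at the end; I kept every move clear of them. I judged the final tilt from the pictures and the press height and did not measure it directly.

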